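Stack a toroidal transformer on its chassis stud

TASK

Mount the toroidal transformer on the upright stud of the power-supply chassis: first the insulating disc with the small hole, then the copper-wound transformer with its lead block facing the screw terminal strip, then the insulating ring with the wide hole, and last the steel clamping plate with its dished centre down in the ring. Everything must lie flat and centred on the stud with nothing gripped any more (I will fit the nut later), and do not knock over the flux bottle.

Things in the scene. Friction and masses are not known exactly. Their poses are not given: they have to be found in the camera images.
- chassis: Power-supply chassis, an upturned grey-painted metal tray that does not move: 150 x 130 mm, top face 30 mm above the bench. Origin on the bench directly under the axis of the stud; x points from the stud to the terminal strip, z up. The top reaches from 55 mm behind the stud (-x) to 95 mm ahead of it (+x) and 65 mm to either side. Two black capacitors 27 mm tall (diameter 19 mm) stand on it at x 72, y +-51 mm.
- stud (a point): Tip of the fixed upright threaded steel stud on the chassis (parts slide freely over the thread), 78 mm above the bench and 48 mm above the chassis top. The stud is 8 mm thick; its last 4 mm taper to 4 mm.
- terminal_strip (a point): Middle of the near edge of the black screw terminal strip on the chassis, 66 mm from the stud axis along the chassis x axis, 10 mm above the chassis top. The strip is 74 mm long, 18 mm wide and at most 16 mm tall.
- base_disc: Black hard-plastic insulating disc with a SMALL hole: outside 56 mm, hole 12 mm, 6 mm thick, lying flat. Origin in the centre of its underside, z up. Weighs about 30 g.
- toroid: Toroidal transformer, a ring wound with copper wire: outside 66 mm, hole 34 mm, 24 mm tall, lying flat, about 350 g. Origin in the centre of its underside, z up. Its own x axis points to the black lead block on its rim, which reaches out to 41.5 mm from the centre (18 mm wide, 12 mm tall) and carries four thin pins 6 mm long; grip it across the plain sides, its y axis.
- lead_block (a point): Middle of the outer face of the transformer's lead block, 41.5 mm from its centre along its x axis, 12 mm above its underside.
- spacer_ring: Black hard-plastic insulating ring with a WIDE hole: outside 56 mm, hole 34 mm, 6 mm thick, lying flat. Origin in the centre of its underside, z up. Weighs about 25 g.
- clamp_plate: Round steel clamping plate with a dished centre, about 60 g: flange 52 mm across and 3 mm thick, in the middle a hollow boss 17 to 19 mm thick that reaches 8 mm below the flange, with a 12 mm hole right through. It stands on the boss, so on the bench its flange lies 8 to 11 mm above the surface. Origin in the centre of the boss's underside, z up. Seated, the boss hangs in the hole of the ring and the top of the transformer's hole.
- flux_bottle: Bystander: slim bottle of flux with an orange needle cap, 30 mm thick, 86 mm tall, standing. Origin in the centre of its underside.
There are look-alikes about, which are no part of the job. Leave any blue look-alike of the base_disc alone.

How it is judged:
By the outcome, as a careful person would: the job done as asked, in the order asked, and still so for the second after the job is handed in, with the robot touching nothing.
It also fails if it takes over 98 s, if anything falls off the work surface, if the arm or the gripper's body presses on something with over 40 N, if the wrist force passes 120 N, or if a joint passes its speed limit or range.

ROBOT

A 6-joint arm with a two-finger parallel gripper is mounted at the origin on a cart in front of the work surface, level with it; the furniture and walls round the work are solid. World frame = base frame: x ahead of the robot, y to its left, z up, the work surface at z = 0. Lengths are in m, angles in rad, forces in N, time in s.
With the tool pointing down it reaches from about 0.4 to 0.825 m from the base axis. Payload 7 kg.
Tool frame: the origin (TCP) lies at the very end of the fingers, on their centre line; the grasp point (between the pads) lies 19 mm behind it; z points along the fingers, y is the direction in which the jaws open and shut (so a half turn about z gives the same grasp; the last joint's range is limited). The gripper opens to 85 mm and grips with 20 to 120 N. Pads are 22 mm wide; open, the fingers measure 114 mm over their backs; the gripper's body (76 mm by 85 mm) begins 54 mm behind the grasp point. The pads swing forward as they close: fully open they stand 13 mm farther back than shut.
Start: joints at [1.535, 0.359, 0.012, 0, -1.224, -0.288], TCP at [0.215, 0.64, 0.231] pointing down, gripper open.
Joint ranges: [-3.07, 3.07], [-1.43, 2.12], [-1.02, 1.25], [-3.03, 1.67], [-3.05, -0], [-3.03, 3.03]. Speed limits (rad/s): [2.39, 2.39, 3.01, 3.14, 3.14, 3.14].

INTERFACE

Orientations are given as a unit quaternion [x, y, z, w].
In Python, from plant import state, capture, get_calibration, close_job gives the robot as it stands. The module is installed in compiled form; this text tells all that it offers.
- The arm moves only by the tool move_arm, never from a script. Its argument "moves" is a list that holds one entry, the list of rows, each a list of 7 numbers: the turn, a rotation vector about the tool's x, y, z in degrees, then the shift along the tool's x, y, z in m, then the closure in counts, from 0 (fully open) to 255 (shut). A call has 1 to 8 rows; each row is the pose to reach, as a shift and turn from the pose commanded when the call began, along the tool's axes at that moment; what a row does not reach only later rows make up. A row lasts 1/12 s, in which the tool goes at most 41.7 mm and 7.16 degrees, less where a joint would pass 70% of its speed; a pose out of reach is approached as far as the arm can. A call with a gripper value outside its range is refused whole. The fingers move at their own pace and stop on an object; "newtons" is the grip in N (left out, the last holds). Time passes only in rows, so rows that repeat a pose let the fingers close. It gives the time, the measured TCP pose, the force and the opening at its end, in the units of the state.
- state(): the state, without advancing time (a new reading comes with each control period).
- capture(name): name is "scene" or "top" or "wrist"; returns (picture, depth): 480x640x3 uint8, red, green, blue; 480x640 float32, m along the optical axis (not along the pixel's ray), 0 where there is no reading.
- get_calibration(name): a dict with "intrinsics" (3x3 intrinsics, pixels), "world_from_camera" (4x4, takes a point from camera to world coordinates); the wrist camera has in their place "tool_from_camera" (4x4, takes a point from camera to tool coordinates, whose origin is the TCP and whose axes are the flange's). Camera axes: x right, y down, z forward; pixel columns grow to the right and rows downward; lengths in m; the calibration is good to about 2 mm. A picture is of the moment at which its call begins: read the wrist's pose just before it. get_calibration takes no time and is no camera call.
- close_job(): hands the job in, once; it reports no verdict.
The state is a dict: "time_s": time; "joint_pos": joint angles; "qvel": joint speeds; "joint_efforts": joint torques, N m; "eef_pos": TCP position; "tcp_rot": TCP orientation; "force": force on the tool from outside, world axes, zero at the start; "torque": the same for the moment, N m; "width": opening from 0.0 (shut) to 1.0 (fully open).
Only numpy, scipy, OpenCV 4.12 (cv2) and the standard library are available. Lean on these libraries where they do the work, as an engineer would, in place of code of your own. Each camera call takes 0.05 s, during which the arm holds its last target. There are 200 camera calls.

## Working session

There is one attempt and no reset: what is moved stays moved. The work goes in short steps, Python scripts to look and compute and a tool call to move; the robot and the scene stay as the last step left them, time stands still between calls to the robot, and variables do not carry over. Pictures are saved under pics/ and viewed, on a budget of 14 in all, crops included, one or two more only if the job needs it, and the job is handed in when it is done.

Besides the shell and the picture viewer there is one more tool, called after "Emit:" as name(argument=value, ...), one argument or row to a line, values as JSON. move_arm: Moves the arm, as the interface text tells. Its arguments: {"type":"object","properties":{"moves":{"type":"array","items":{"type":"array","items":{"type":"array","items":{"type":"number"}}}},"newtons":{"type":"number"}},"required":["moves"]}

```bash
mkdir -p pics; cat > h.py <<'E'
import numpy as np, cv2
from plant import state, capture, get_calibration
from scipy.spatial.transform import Rotation as R
def tool():
    s=state(); T=np.eye(4); T[:3,:3]=R.from_quat(s['tcp_rot']).as_matrix(); T[:3,3]=s['eef_pos']; return T
def shot(n):
    T=tool(); p,d=capture(n); c=get_calibration(n)
    W=np.array(c['world_from_camera']) if n!='wrist' else T@np.array(c['tool_from_camera'])
    np.savez('pics/_%s.npz'%n,p=p,d=d,W=W,K=np.array(c['intrinsics'])); return p,d,W,np.array(c['intrinsics'])
def load(n):
    z=np.load('pics/_%s.npz'%n); return z['p'],z['d'],z['W'],z['K']
def save(p,name): cv2.imwrite('pics/'+name,p[...,::-1])
def cloud(d,W,K):
    v,u=np.mgrid[:480,:640]; P=np.stack([(u-K[0,2])/K[0,0]*d,(v-K[1,2])/K[1,1]*d,d,np.ones_like(d)],-1)
    return (P@W.T)[...,:3]
def pix(u,v,z,W,K):
    r=W[:3,:3]@np.linalg.inv(K)@[u,v,1]; o=W[:3,3]; return o+r*(z-o[2])/r[2]
E
python3 - <<'E'
from h import *
for n in ('scene','top'):
    p,d,W,K=shot(n); save(p,n+'1.png'); print(n,W.round(3).tolist(),K.tolist())
s=state();print(s)
E
```

```text
scene [[0.877, -0.266, 0.399, 0.17], [-0.479, -0.526, 0.703, -0.633], [0.023, -0.808, -0.589, 0.65], [0.0, 0.0, 0.0, 1.0]] [[477.11433223961006, 0.0, 328.781285195889], [0.0, 477.11433223961006, 239.80118278718624], [0.0, 0.0, 1.0]]
top [[-0.123, -0.971, 0.207, 0.35], [-0.992, 0.121, -0.021, 0.024], [-0.004, -0.208, -0.978, 1.045], [0.0, 0.0, 0.0, 1.0]] [[468.7309555004845, 0.0, 320.21679850939756], [0.0, 468.7309555004845, 238.07514855608602], [0.0, 0.0, 1.0]]
{'time_s': 0.1, 'joint_pos': array([ 1.53511594e+00,  3.59293861e-01,  1.11558556e-02, -2.86167535e-04,
       -1.22415202e+00, -2.88101256e-01]), 'qvel': array([-0.0002625 , -0.00242643,  0.00062535,  0.00139587,  0.00140675,
       -0.0002377 ]), 'joint_efforts': array([-2.61678913e-03, -5.84765983e+01,  2.94111407e+01,  6.95440874e+00,
       -3.12249533e-03,  7.68616871e-06]), 'eef_pos': array([0.21464864, 0.63949256, 0.23047761]), 'tcp_rot': array([ 9.86916140e-01, -1.61232619e-01, -3.94563768e-05,  7.57843139e-04]), 'force': array([ 0.89266789, -0.89379864,  0.60129738]), 'torque': array([-0.00249426, -0.00259216, -0.00765769]), 'width': 0.9964043330688537}
```

View pics/top1.png

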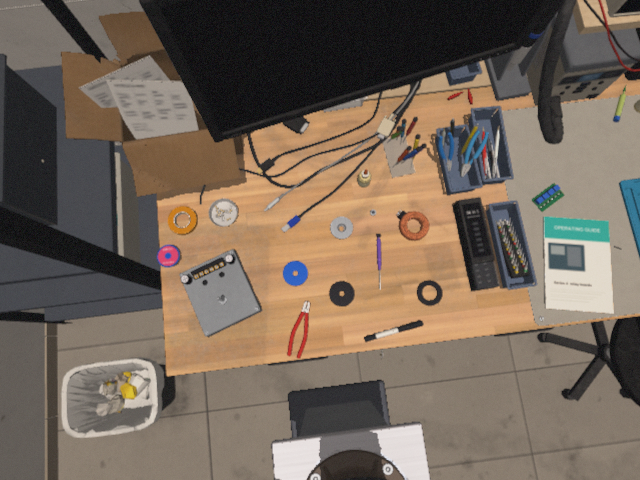

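View pics/scene1.png

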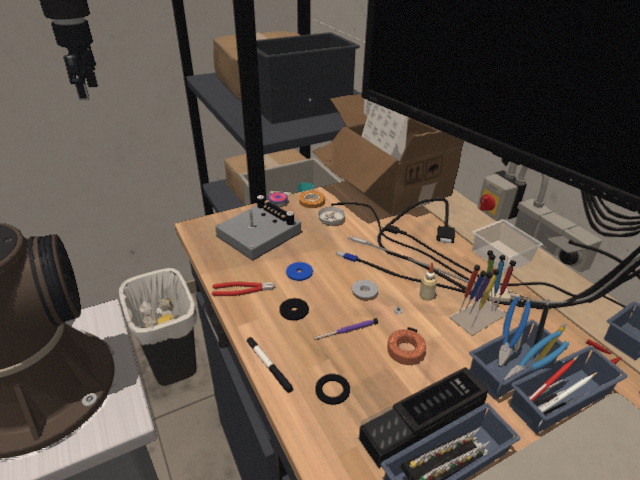

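Top picture: chassis (222,292), black small-hole disc (342,293), black wide-hole ring (430,292), copper toroid with lead block (414,226)/(401,215), grey plate (341,228), bottle (364,178). Look-alikes: the blue disc (295,273), the orange ring (182,220) and a pink roll (168,256). I'll check with an enlarged crop and measure.

```bash
python3 - <<'E'
from h import *
p,d,W,K=load('top'); c=p[165:345,165:450]; save(cv2.resize(c,None,fx=2.8,fy=2.8,interpolation=cv2.INTER_CUBIC),'top_crop.png')
P=cloud(d,W,K)
for n,u,v,z0,z1 in (('base',342,293,.003,.02),('ring',430,292,.003,.02),('tor',414,226,.012,.04),('plate',341,228,.005,.02),('blue',295,273,.003,.02),('chassis',222,292,.025,.034),('bottle',364,178,.02,.12)):
    w=26 if n!='chassis' else 55
    Q=P[v-w:v+w,u-w:u+w].reshape(-1,3); Q=Q[(Q[:,2]>z0)&(Q[:,2]<z1)]
    c,sz,a=cv2.minAreaRect((Q[:,:2]*1000).astype(np.float32))
    print(n,len(Q),np.round(c,1),np.round(sz,1),round(a,1),'medz',np.median(Q[:,2]).round(4),pix(u,v,np.median(Q[:,2]),W,K).round(4))
print('bench z',np.median(P[310:330,260:280,2]))
E
```

```text
base 490 [440.  -34.7] [107.8 111.5] 85.5 medz 0.0054 [ 0.4399 -0.0315  0.0054]
ring 392 [ 420.9 -225.4] [112.3 110.7] 82.7 medz 0.0051 [ 0.418  -0.2249  0.0051]
tor 537 [ 569.3 -209.3] [70.4 64. ] 76.3 medz 0.0221 [ 0.5669 -0.2105  0.0221]
plate 365 [611.2 -39.2] [105.6  51.2] 22.1 medz 0.01 [ 0.5854 -0.0485  0.01  ]
blue 457 [498.   68.5] [111.5 112.5] 82.3 medz 0.0053 [0.497  0.0667 0.0053]
chassis 3554 [473.2 233.4] [150.4 130.1] 18.8 medz 0.0289 [0.4721 0.2272 0.0289]
bottle 163 [714.4 -99.1] [87.6 29.1] 34.4 medz 0.0453 [ 0.685  -0.1124  0.0453]
bench z -0.0006194047388181634
```

View pics/top_crop.png

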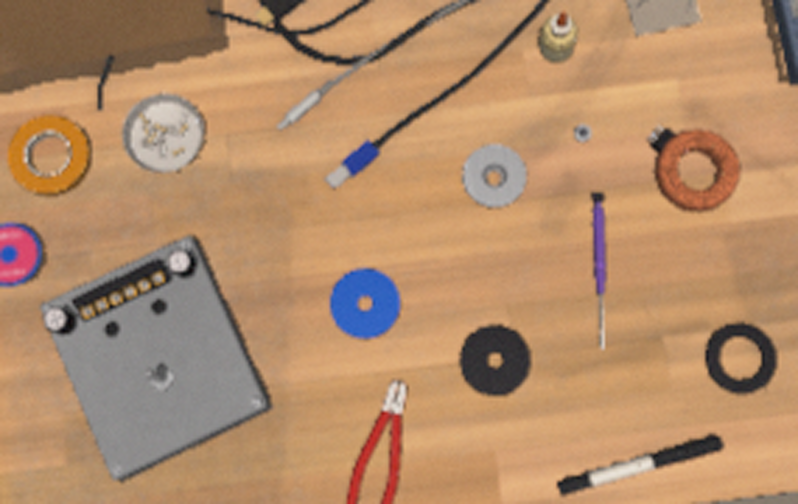

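Confirmed in the crop: the small-hole black disc is at (495,360), the wide-hole ring at (740,358), and the toroid at (698,170) with its block at (662,138). The plate is at (494,176), and the chassis stud at (160,378) with its strip up at (125,290). The blue disc (365,303), orange ring (50,154) and pink roll (8,254) are look-alikes. First I'll move above the chassis for a wrist look.

```bash
cat >> h.py <<'E'
def to(x,y,z,yaw):
    T=tool(); R1=R.from_euler('z',yaw,degrees=True)*R.from_quat([1,0,0,0]); R0=R.from_matrix(T[:3,:3])
    rv=(R0.inv()*R1).as_rotvec(degrees=True); s=T[:3,:3].T@(np.array([x,y,z])-T[:3,3])
    print('to',(x,y,z,yaw),'turn',rv.round(2).tolist(),'shift',s.round(4).tolist())
E
python3 - <<'E'
from h import *
print(np.array(get_calibration('wrist')['tool_from_camera']).round(4).tolist(), np.array(get_calibration('wrist')['intrinsics']).tolist())
to(.44,.227,.25,18.8); to(.454,.227,.25,18.8)
E
```

```text
[[0.0002, -0.9582, -0.2861, 0.0723], [1.0, 0.0, 0.0007, 0.001], [-0.0007, -0.2861, 0.9582, -0.1438], [0.0, 0.0, 0.0, 1.0]] [[426.99284778544865, 0.0, 323.80980011622853], [0.0, 426.99284778544865, 235.36443924334867], [0.0, 0.0, 1.0]]
to (0.44, 0.227, 0.25, 18.8) turn [0.09, 0.02, -37.36] shift [0.3449, 0.3194, -0.019]
to (0.454, 0.227, 0.25, 18.8) turn [0.09, 0.02, -37.36] shift [0.3582, 0.3149, -0.019]
```

Emit:
move_arm(
  moves=[
    [[0, 0, 0, 0.179, 0.157, -0.01, 0], [0, 0, 0, 0.179, 0.157, -0.01, 0], [0, 0, 0, 0.179, 0.157, -0.01, 0], [0, 0, 0, 0.179, 0.157, -0.01, 0], [0, 0, 0, 0.179, 0.157, -0.01, 0], [0, 0, 0, 0.179, 0.157, -0.01, 0]],
  ],
)

```text
time_s: 0.6
eef_pos: [0.3353, 0.4311, 0.2413]
tcp_rot: [0.987, -0.161, -0.0, 0.0]
force: [0.1, 0.5, -0.1]
width: 0.998
```

Emit:
move_arm(
  moves=[
    [[0, 0, -37.4, 0.179, 0.157, -0.009, 0], [0, 0, -37.4, 0.179, 0.157, -0.009, 0], [0, 0, -37.4, 0.179, 0.157, -0.009, 0], [0, 0, -37.4, 0.179, 0.157, -0.009, 0], [0, 0, -37.4, 0.179, 0.157, -0.009, 0], [0, 0, -37.4, 0.179, 0.157, -0.009, 0], [0, 0, -37.4, 0.179, 0.157, -0.009, 0], [0, 0, -37.4, 0.179, 0.157, -0.009, 0]],
  ],
)

```text
time_s: 1.27
eef_pos: [0.455, 0.2262, 0.2502]
tcp_rot: [0.987, 0.162, -0.0, 0.0]
force: [-0.3, 1.1, -0.2]
width: 1.003
```

```bash
python3 - <<'E'
from h import *
p,d,W,K=shot('wrist'); save(p,'w1.png'); s=state(); print(s['time_s'],s['eef_pos'],s['force'],s['joint_pos'].round(2))
P=cloud(d,W,K); m=(P[...,2]>.024)&(P[...,2]<.034)&(np.hypot(P[...,0]-.47,P[...,1]-.23)<.13)
print(cv2.minAreaRect((P[m][:,:2]*1000).astype(np.float32)),np.median(P[m][:,2]))
E
```

```text
1.3167 [0.45448797 0.22736611 0.25011787] [-0.11118872  1.22080469  0.13054085] [ 0.85  0.07 -0.32 -0.   -1.18  1.05]
((472.81744384765625, 234.38665771484375), (150.41270446777344, 130.5314178466797), 18.61762237548828) 0.031223187218945292
```

View pics/w1.png

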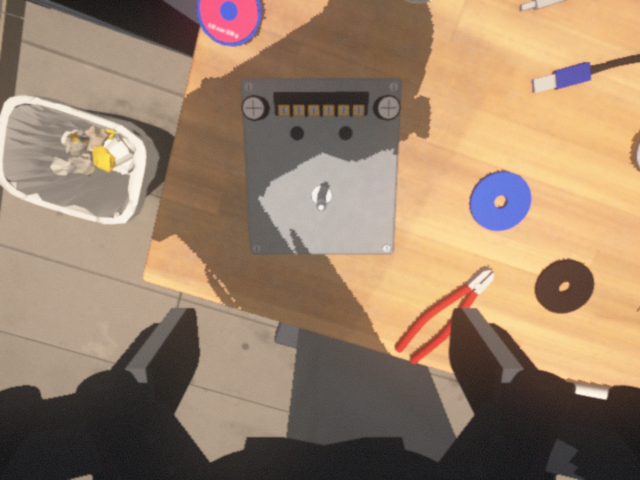

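Wrist view: stud base at about (322,195) and tip at about (320,208). The strip is up at row 108, the base disc at (565,286) and the blue disc at (500,200).

```bash
python3 - <<'E'
from h import *
p,d,W,K=load('wrist')
print('tip',pix(320,208,.078,W,K),'stud base',pix(322,195,.03,W,K)); 
P=cloud(d,W,K); m=(P[...,2]>.04)&(P[...,2]<.085)&(np.hypot(P[...,0]-.454,P[...,1]-.228)<.03); print(m.sum(), P[m].mean(0), np.argwhere(m).mean(0)); i=np.argwhere(m)
Q=P[m]; print(Q[Q[:,2].argsort()][-8:].round(4).tolist())
print('disc',pix(565,286,.006,W,K))
to(.44,-.033,.12,18.8)
E
```

```text
tip [0.45323223 0.227997   0.078     ] stud base [0.4540767  0.22687629 0.03      ]
162 [0.45592718 0.22847247 0.06750295] [201.71604938 320.62345679]
[[0.456, 0.2281, 0.0794], [0.4536, 0.2281, 0.0795], [0.455, 0.2286, 0.0795], [0.4528, 0.2279, 0.0795], [0.4543, 0.226, 0.0795], [0.4533, 0.2264, 0.0795], [0.4538, 0.2274, 0.0796], [0.4529, 0.2287, 0.0809]]
disc [ 0.43970058 -0.02989817  0.006     ]
to (0.44, -0.033, 0.12, 18.8) turn [-0.0, 0.02, -0.14] shift [-0.097, 0.2421, 0.1301]
```

Emit:
move_arm(
  moves=[
    [[0, 0, 0, -0.097, 0.242, 0.12, 45], [0, 0, 0, -0.097, 0.242, 0.12, 45], [0, 0, 0, -0.097, 0.242, 0.12, 45], [0, 0, 0, -0.097, 0.242, 0.12, 45], [0, 0, 0, -0.097, 0.242, 0.12, 45], [0, 0, 0, -0.097, 0.242, 0.12, 45], [0, 0, 0, -0.097, 0.242, 0.12, 45], [0, 0, 0, -0.097, 0.242, 0.12, 45]],
  ],
)

```text
time_s: 1.98
eef_pos: [0.4374, -0.0352, 0.1272]
tcp_rot: [0.987, 0.162, -0.003, 0.0]
force: [-0.8, -0.6, -0.2]
width: 0.821
```

```bash
cat >> h.py <<'E'
def circ(m,z,W,K,amin=300):
    "ellipse fits of the blobs in mask m -> world centre and size at height z, area"
    for c in cv2.findContours(m.astype(np.uint8),cv2.RETR_LIST,cv2.CHAIN_APPROX_NONE)[0]:
        if cv2.contourArea(c)<amin: continue
        w=np.array([pix(*q[0],z,W,K)[:2] for q in c])*1000
        (x,y),r=cv2.minEnclosingCircle(w.astype(np.float32)); e=cv2.fitEllipse(w.astype(np.float32))
        print('blob px',c[:,0].mean(0).round(),'centre',np.round(e[0],1),'axes',np.round(e[1],1),'minc',round(x,1),round(y,1),'d',round(2*r,1))
E
python3 - <<'E'
from h import *
p,d,W,K=shot('wrist'); save(p,'w2.png'); s=state(); print(s['time_s'],s['eef_pos'],s['width'])
m=(p.max(2)<60); m[330:]=0; circ(m,.006,W,K)
P=cloud(d,W,K); f=(P[...,2]>.05)&(d>0); f[:300]=0
for side in (slice(0,320),slice(320,640)):
    q=P[:,side][f[:,side]]; q=q[q[:,2].argsort()][:200]; print('lowest finger',q.mean(0).round(4), len(q))
E
```

```text
2.0333 [ 0.43893689 -0.03359096  0.12861601] 0.8267661373976746
blob px [322. 190.] centre [458.9 -28.7] axes [14.1 31.8] minc 458.4 -28.2 d 34.1
lowest finger [ 0.4265 -0.0019  0.1388] 200
lowest finger [ 0.4491 -0.0693  0.1387] 200
```

View pics/w2.png

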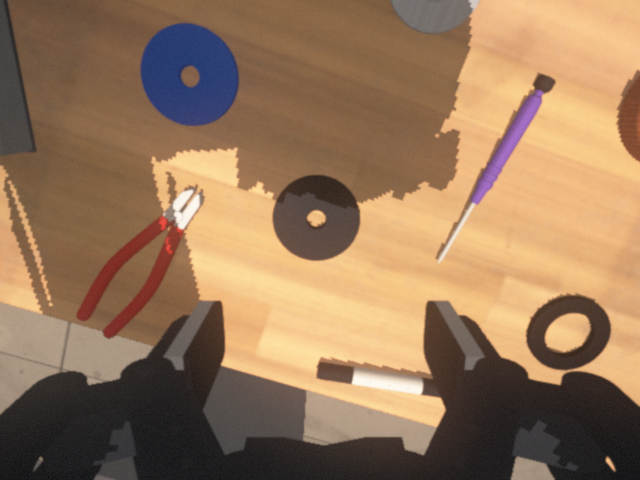

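The disc's centre is at (316.5,217.5) with its hole clear, and the open fingertips are about row 305. The pliers at (185,205) stay outside the jaws.

```bash
python3 - <<'E'
from h import *
p,d,W,K=load('wrist'); c=pix(316.5,217.5,.006,W,K); print(c, pix(273,217,.006,W,K)-pix(360,217,.006,W,K),'ring',pix(568,332,.006,W,K))
to(c[0],c[1],-.003,18.7)
E
```

```text
[ 0.43962504 -0.03007146  0.006     ] [-0.01781534  0.05269021  0.        ] ring [ 0.41762922 -0.22172581  0.006     ]
to (np.float64(0.43962503686421567), np.float64(-0.030071458920222737), -0.003, 18.7) turn [-0.01, 0.22, -0.05] shift [0.0023, -0.0031, 0.1316]
```

Emit:
move_arm(
  moves=[
    [[0, 0, 0, 0.0023, -0.003, 0.132, 45], [0, 0, 0, 0.0023, -0.003, 0.132, 45], [0, 0, 0, 0.0023, -0.003, 0.132, 45], [0, 0, 0, 0.0023, -0.003, 0.132, 45], [0, 0, 0, 0.0023, -0.003, 0.132, 45], [0, 0, 0, 0.0023, -0.003, 0.132, 45]],
  ],
)

```text
time_s: 2.53
eef_pos: [0.4428, -0.0273, -0.0007]
tcp_rot: [0.986, 0.165, -0.0, 0.0]
force: [-0.4, 0.5, 1.8]
width: 0.828
```

Emit:
move_arm(
  moves=[
    [[0, 0, 0, 0, 0, 0, 120], [0, 0, 0, 0, 0, 0, 120], [0, 0, 0, 0, 0, 0, 120], [0, 0, 0, 0, 0, 0, 120], [0, 0, 0, 0, 0, 0, 120], [0, 0, 0, 0, 0, 0, 120]],
  ],
  newtons=40,
)

```text
time_s: 3.03
eef_pos: [0.4438, -0.0274, 0.0012]
tcp_rot: [0.986, 0.164, 0.003, -0.001]
force: [-3.4, 3.9, 9.2]
width: 0.607
```

```bash
python3 - <<'E'
from h import *
p,d,W,K=shot('wrist'); save(p,'w3.png'); s=state(); print(s['time_s'],s['eef_pos'],s['width'],s['force'])
E
```

```text
3.0833 [ 0.44380926 -0.02742188  0.00117275] 0.6085577447304777 [-3.0836402   3.32889412  9.10934925]
```

View pics/w3.png

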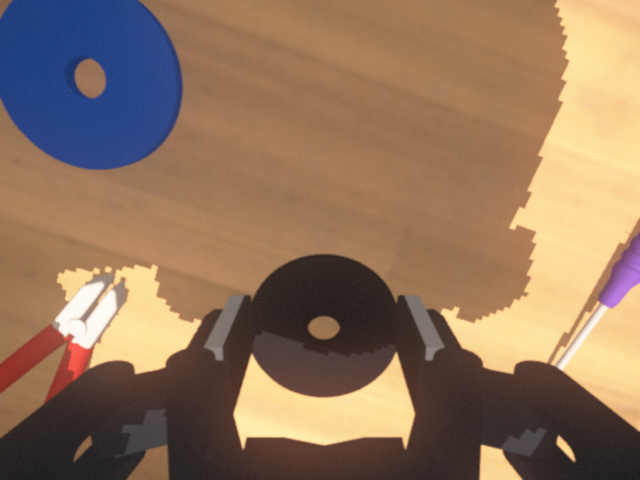

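The disc is between the pads at (324,327). Lifting it now and checking how it sits.

Emit:
move_arm(
  moves=[
    [[0, 0, 0, 0, 0, -0.12, 140], [0, 0, 0, 0, 0, -0.12, 140], [0, 0, 0, 0, 0, -0.12, 140], [0, 0, 0, 0, 0, -0.12, 140], [0, 0, 0, 0, 0, -0.12, 140]],
  ],
)

```text
time_s: 3.5
eef_pos: [0.4441, -0.0276, 0.1229]
tcp_rot: [0.986, 0.164, 0.005, -0.001]
force: [-0.7, -0.9, -0.8]
width: 0.604
```

```bash
cat >> h.py <<'E'
def proj(q,W,K):
    c=np.linalg.inv(W)@np.r_[q,1]; u=K@c[:3]; return (u[:2]/u[2]).round(1)
E
python3 - <<'E'
from h import *
p,d,W,K=shot('wrist'); save(p,'w4.png'); s=state(); print(s['time_s'],s['eef_pos'],s['tcp_rot'],s['width'],s['force'])
T=tool(); P=cloud(d,W,K)
t=(P-T[:3,3])@T[:3,:3]  # tool coords
for q in ((290,300),(360,300),(324,290),(290,350),(360,350),(324,370)): print(q,t[q[1],q[0]].round(4))
for z in (0,-.004,-.008,-.012): print(z,proj(T[:3,3]+T[:3,:3]@[0,0,z],W,K))
to(.4537,.2277,.11,18.7)
E
```

```text
3.55 [ 0.44273461 -0.02803403  0.12095844] [ 9.86529607e-01  1.63553949e-01  2.97558013e-03 -7.66187146e-04] 0.6020693493849847 [ 0.39048236 -0.54990224 -0.72520101]
(290, 300) [ 0.0078 -0.0114 -0.007 ]
(360, 300) [ 0.0083  0.0133 -0.0081]
(324, 290) [ 0.012   0.0007 -0.0077]
(290, 350) [-0.0119 -0.0118 -0.0077]
(360, 350) [-0.0125  0.014  -0.0066]
(324, 370) [-0.0206  0.0007 -0.0073]
0 [322.2 311. ]
-0.004 [322.2 316. ]
-0.008 [322.2 321.2]
-0.012 [322.1 326.6]
to (0.4537, 0.2277, 0.11, 18.7) turn [-0.03, -0.35, 0.13] shift [0.0928, -0.2385, 0.0117]
```

View pics/w4.png

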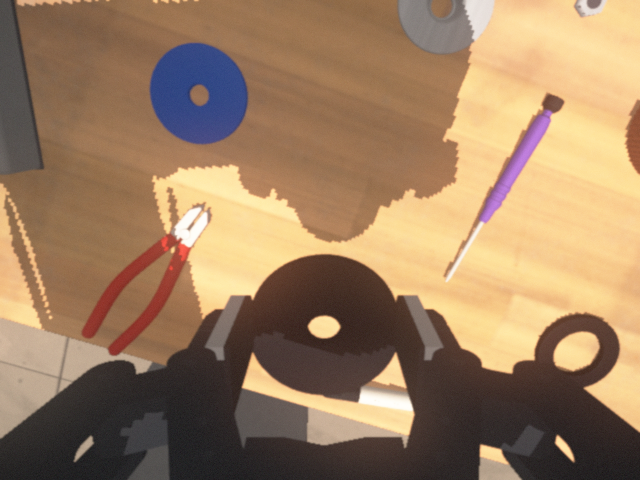

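The disc is held level, hole at (324,326). I'll measure its offset in the tool frame and carry it above the stud.

```bash
cat >> h.py <<'E'
def held(z0,z1,r,box=(240,440,225,440)):
    "centre of a held round part of radius r in tool x,y from the depth outline"
    p,d,W,K=load('wrist'); T=tool(); t=(cloud(d,W,K)-T[:3,3])@T[:3,:3]
    a=t[box[2]:box[3],box[0]:box[1]].reshape(-1,3); a=a[(a[:,2]>z0)&(a[:,2]<z1)&(np.abs(a[:,1])<r*.55)]
    from scipy.optimize import least_squares
    e=[]
    for y in np.arange(-r*.5,r*.5,.001):
        b=a[np.abs(a[:,1]-y)<.0005]
        if len(b)>5: e+= [(b[:,0].min(),y),(b[:,0].max(),y)]
    e=np.array(e); s=least_squares(lambda c:np.hypot(e[:,0]-c[0],e[:,1]-c[1])-c[2],[0,0,r],loss='soft_l1',f_scale=.001)
    print('held centre',s.x[:2].round(4),'r',s.x[2].round(4),'n',len(e),'top z',np.median(a[:,2]).round(4))
E
python3 - <<'E'
from h import *
held(-.011,-.004,.028)
E
```

```text
held centre [-0.004   0.0004] r 0.0281 n 56 top z -0.0076
```

Emit:
move_arm(
  moves=[
    [[0, 0, 0, 0.093, -0.2385, 0.003, 140], [0, 0, 0, 0.093, -0.2385, 0.003, 140], [0, 0, 0, 0.093, -0.2385, 0.003, 140], [0, 0, 0, 0.093, -0.2385, 0.003, 140], [0, 0, 0, 0.093, -0.2385, 0.003, 140], [0, 0, 0, 0.093, -0.2385, 0.003, 140], [0, 0, 0, 0.093, -0.2385, 0.003, 140], [0, 0, 0, 0.093, -0.2385, 0.003, 140]],
  ],
)

```text
time_s: 4.22
eef_pos: [0.4524, 0.2296, 0.1146]
tcp_rot: [0.986, 0.165, -0.0, 0.0]
force: [-0.4, -0.1, -1.3]
width: 0.601
```

```bash
python3 - <<'E'
from h import *
p,d,W,K=shot('wrist'); s=state(); print(s['time_s'],s['eef_pos'],s['tcp_rot'].round(4),s['width'],s['force']); held(-.011,-.004,.028)
to(.4537,.2277,.1,18.7)
save(cv2.resize(p[120:420,200:450],None,fx=2,fy=2),'w5.png')
E
```

```text
4.2667 [0.45202496 0.22792176 0.11450922] [ 9.863e-01  1.647e-01 -8.000e-04  5.000e-04] 0.5977874753838184 [-0.28727972 -1.21053971  0.30683045]
held centre [-0.0044 -0.001 ] r 0.028 n 56 top z -0.0058
to (0.4537, 0.2277, 0.1, 18.7) turn [0.04, 0.1, 0.26] shift [0.0015, 0.0007, 0.0145]
```

View pics/w5.png

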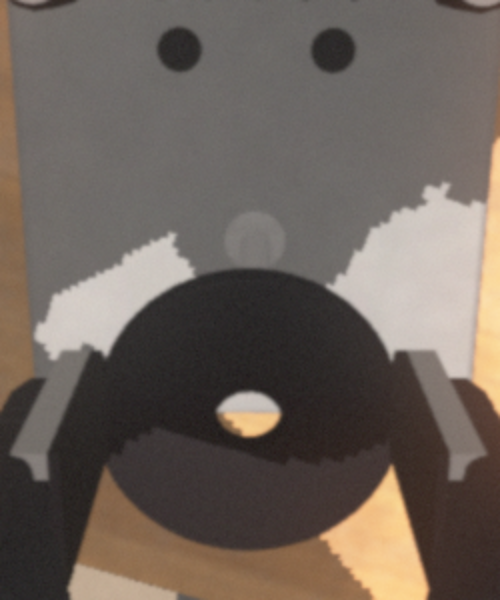

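Emit:
move_arm(
  moves=[
    [[0, 0, 0, 0.006, 0.0005, 0.01, 140], [0, 0, 0, 0.006, 0.0005, 0.02, 140], [0, 0, 0, 0.006, 0.0005, 0.03, 140], [0, 0, 0, 0.006, 0.0005, 0.04, 140], [0, 0, 0, 0.006, 0.0005, 0.046, 140], [0, 0, 0, 0.006, 0.0005, 0.046, 140]],
  ],
)

```text
time_s: 4.77
eef_pos: [0.4585, 0.2282, 0.0677]
tcp_rot: [0.987, 0.163, -0.001, 0.0]
force: [1.6, 0.7, -1.2]
width: 0.598
```

```bash
python3 - <<'E'
from h import *
p,d,W,K=shot('wrist'); s=state(); print(s['time_s'],s['eef_pos'],s['tcp_rot'].round(4),s['width'],s['force']); held(-.011,-.002,.028)
to(.4578,.2291,.033,18.7)
save(cv2.resize(p[120:420,200:450],None,fx=2,fy=2),'w6.png')
E
```

```text
4.8167 [0.45853178 0.22825632 0.06838805] [ 9.865e-01  1.635e-01 -5.000e-04  4.000e-04] 0.5970889903671904 [ 1.31648643 -0.51037306 -1.06789697]
held centre [-0.0054  0.0003] r 0.0281 n 56 top z -0.005
to (0.4578, 0.2291, 0.033, 18.7) turn [0.04, 0.07, 0.12] shift [-0.0004, -0.0011, 0.0354]
```

View pics/w6.png

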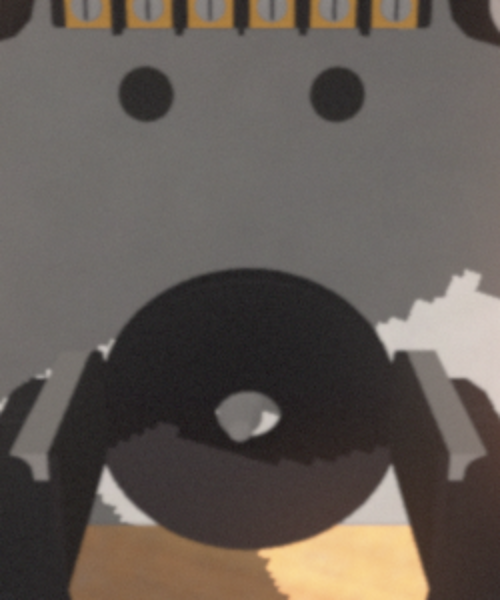

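The stud is inside the hole, slightly to its left, and there is no contact force. I'll shift a little, lower, release and rise.

Emit:
move_arm(
  moves=[
    [[0, 0, 0, 0.0, -0.0013, 0.01, 140], [0, 0, 0, 0.0, -0.0013, 0.02, 140], [0, 0, 0, 0, -0.0013, 0.03, 140], [0, 0, 0, 0, -0.0013, 0.035, 140], [0, 0, 0, 0, -0.0013, 0.036, 140], [0, 0, 0, 0, -0.0013, 0.036, 140]],
  ],
)

```text
time_s: 5.32
eef_pos: [0.4578, 0.2296, 0.0326]
tcp_rot: [0.987, 0.164, -0.001, 0.001]
force: [0.6, -0.9, 0.1]
width: 0.598
```

```bash
python3 - <<'E'
from h import *
p,d,W,K=shot('wrist'); s=state(); print(s['time_s'],s['eef_pos'],s['width'],s['force'])
P=cloud(d,W,K); a=P[225:400,250:400].reshape(-1,3); r=np.hypot(a[:,0]-.4537,a[:,1]-.2277); print(np.median(a[(r<.025)&(r>.01),2]))
E
```

```text
5.3667 [0.45804408 0.22979201 0.03306442] 0.5981624741435665 [ 0.00150487 -0.10227101 -0.45079578]
0.03841171758676176
```

Emit:
move_arm(
  moves=[
    [[0, 0, 0, 0, 0, 0.0012, 140], [0, 0, 0, 0, 0, 0.0012, 70], [0, 0, 0, 0, 0, 0.0012, 45], [0, 0, 0, 0, 0, -0.0, 45], [0, 0, 0, 0, 0, -0.03, 45], [0, 0, 0, 0, 0, -0.07, 20], [0, 0, 0, 0, 0, -0.09, 0], [0, 0, 0, 0, 0, -0.09, 0]],
  ],
)

```text
time_s: 6.03
eef_pos: [0.4606, 0.232, 0.1286]
tcp_rot: [0.986, 0.164, 0.004, -0.002]
force: [0.2, 0.4, 0.2]
width: 0.999
```

```bash
python3 - <<'E'
from h import *
p,d,W,K=shot('wrist'); s=state(); print(s['time_s'],s['eef_pos'],s['width'],s['force'])
P=cloud(d,W,K); m=(P[...,2]>.033)&(P[...,2]<.04)&(np.hypot(P[...,0]-.4537,P[...,1]-.2277)<.035)
a=P[m]; print(m.sum(),cv2.minEnclosingCircle((a[:,:2]*1000).astype(np.float32)),np.median(a[:,2])*1000)
A=np.c_[a[:,:2]-a[:,:2].mean(0),np.ones(len(a))]; print('tilt',np.linalg.lstsq(A,a[:,2],rcond=None)[0])
save(p,'w7.png')
to(.569,-.2095,.16,42)
E
```

```text
6.0833 [0.45950416 0.23124672 0.12628789] 1.0030534209636897 [-0.09581693 -1.33764186  0.09446375]
6425 ((453.98712158203125, 226.37928771972656), 34.102256774902344) 37.249343000150176
tilt [-0.00384805 -0.00137387  0.03720224]
to (0.569, -0.2095, 0.16, 42) turn [-0.09, -0.33, -23.14] shift [-0.0387, 0.4524, -0.0351]
```

View pics/w7.png

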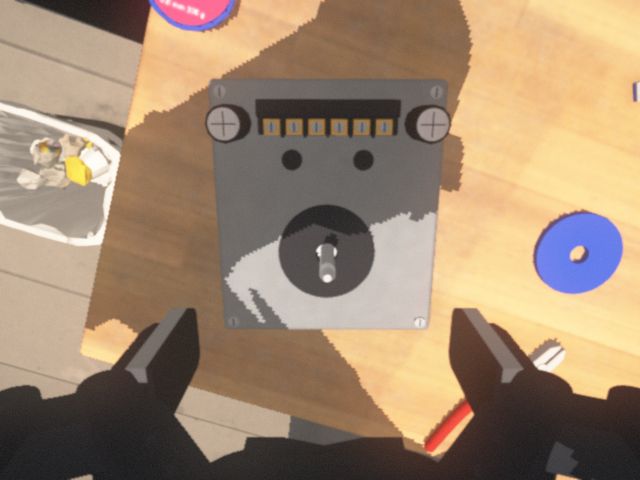

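The disc lies flat round the stud, circle centred (327,251) and stud base (326,249). Next is the toroid.

Emit:
move_arm(
  moves=[
    [[0, 0, 0, -0.019, 0.226, -0.035, 0], [0, 0, 0, -0.019, 0.226, -0.035, 0], [0, 0, 0, -0.019, 0.226, -0.035, 0], [0, 0, 0, -0.019, 0.226, -0.035, 0], [0, 0, 0, -0.019, 0.226, -0.035, 0], [0, 0, 0, -0.019, 0.226, -0.035, 0]],
  ],
)

```text
time_s: 6.58
eef_pos: [0.5132, 0.0066, 0.1583]
tcp_rot: [0.987, 0.163, -0.0, 0.0]
force: [1.0, 0.1, -0.4]
width: 1.001
```

Emit:
move_arm(
  moves=[
    [[0, 0, -23, -0.02, 0.226, 0, 0], [0, 0, -23, -0.02, 0.226, 0, 0], [0, 0, -23, -0.02, 0.226, 0, 0], [0, 0, -23, -0.02, 0.226, 0, 0], [0, 0, -23, -0.02, 0.226, 0, 0], [0, 0, -23, -0.02, 0.226, 0, 0], [0, 0, -23, -0.02, 0.226, 0, 0]],
  ],
)

```text
time_s: 7.17
eef_pos: [0.5674, -0.2154, 0.1566]
tcp_rot: [0.935, 0.355, -0.001, -0.0]
force: [1.4, 0.5, -0.1]
width: 0.999
```

```bash
python3 - <<'E'
from h import *
p,d,W,K=shot('wrist'); s=state(); print(s['time_s'],s['eef_pos'],s['tcp_rot'],s['joint_pos'].round(2))
P=cloud(d,W,K); m=(P[...,2]>.018)&(P[...,2]<.03)&(np.hypot(P[...,0]-.569,P[...,1]+.21)<.06)
hsv=cv2.cvtColor(p,cv2.COLOR_RGB2HSV); m2=m&(hsv[...,1]>90)
a=P[m2]; print(cv2.minEnclosingCircle((a[:,:2]*1000).astype(np.float32)),cv2.fitEllipse(cv2.convexHull((a[:,:2]*1000).astype(np.float32))),np.median(a[:,2]))
save(p,'w8.png')
E
```

```text
7.2167 [ 0.56674054 -0.2132613   0.15649892] [ 9.34834164e-01  3.55082309e-01 -1.16725190e-03 -5.26903649e-04] [-0.04  0.3  -0.25 -0.   -1.02  2.33]
((572.6481323242188, -208.9141387939453), 37.40719223022461) ((571.7727661132812, -209.4695587158203), (63.966880798339844, 74.81124877929688), 132.13949584960938) 0.024334804783437414
```

View pics/w8.png

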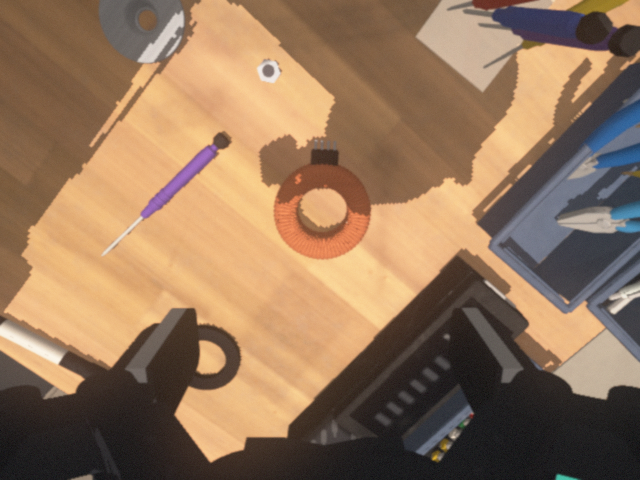

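Toroid centre is about (322,211), with the block straight ahead at (324,157), so its yaw is about 2° less than the tool's. The space for the fingers is clear.

```bash
python3 - <<'E'
from h import *
p,d,W,K=load('wrist'); 
for q in ((322,208,.024),(322,212,.024),(324,157,.018),(324,150,.012)): print(q,pix(*q,W,K))
b=pix(324,152,.018,W,K)-pix(322,211,.024,W,K); print(np.degrees(np.arctan2(b[1],b[0])))
to(.5685,-.2115,.004,40.5)
E
```

```text
(322, 208, 0.024) [ 0.57236157 -0.20934362  0.024     ]
(322, 212, 0.024) [ 0.57032315 -0.21115087  0.024     ]
(324, 157, 0.018) [ 0.59774483 -0.18854605  0.018     ]
(324, 150, 0.012) [ 0.60068549 -0.1859262   0.012     ]
39.64428760075688
to (0.5685, -0.2115, 0.004, 40.5) turn [-0.1, 0.1, 1.1] shift [0.0028, 0.0001, 0.1525]
```

Emit:
move_arm(
  moves=[
    [[0, 0, 1.6, 0.004, 0.0003, 0.04, 0], [0, 0, 1.6, 0.004, 0.0003, 0.08, 0], [0, 0, 1.6, 0.004, 0.0003, 0.12, 0], [0, 0, 1.6, 0.004, 0.0003, 0.15, 0], [0, 0, 1.6, 0.004, 0.0003, 0.1525, 0], [0, 0, 1.6, 0.004, 0.0003, 0.1525, 0]],
  ],
)

```text
time_s: 7.72
eef_pos: [0.5688, -0.2072, 0.004]
tcp_rot: [0.939, 0.344, -0.002, -0.001]
force: [0.3, 0.2, 0.5]
width: 0.999
```

Emit:
move_arm(
  moves=[
    [[0, 0, 0, 0, 0, 0, 110], [0, 0, 0, 0, 0, 0, 110], [0, 0, 0, 0, 0, 0, 110], [0, 0, 0, 0, 0, 0, 110], [0, 0, 0, 0, 0, 0, 110], [0, 0, 0, 0, 0, 0, 110]],
  ],
  newtons=60,
)

```text
time_s: 8.22
eef_pos: [0.5728, -0.208, 0.0091]
tcp_rot: [0.939, 0.344, 0.002, 0.001]
force: [-0.7, -0.1, 6.9]
width: 0.739
```

Emit:
move_arm(
  moves=[
    [[0, 0, 0, 0, 0, -0.04, 110], [0, 0, 0, 0, 0, -0.08, 110], [0, 0, 0, 0, 0, -0.12, 110], [0, 0, 0, 0, 0, -0.13, 110], [0, 0, 0, 0, 0, -0.13, 110]],
  ],
)

```text
time_s: 8.63
eef_pos: [0.573, -0.2081, 0.1414]
tcp_rot: [0.939, 0.344, 0.004, 0.002]
force: [-0.0, 0.3, -5.0]
width: 0.742
```

```bash
python3 - <<'E'
from h import *
p,d,W,K=shot('wrist'); s=state(); print(s['time_s'],s['eef_pos'],s['tcp_rot'],s['width'],s['force'])
save(p,'w9.png'); T=tool(); t=(cloud(d,W,K)-T[:3,3])@T[:3,:3]
a=t[150:470,240:410].reshape(-1,3); a=a[(a[:,2]<0)&(a[:,2]>-.04)&(abs(a[:,1])<.02)]
print('top z',np.percentile(a[:,2],[2,10,30,50]),'x range',a[:,0].min(),a[:,0].max()); 
for z in (-.02,-.015): print(proj(T[:3,3]+T[:3,:3]@[0,0,z],W,K))
to(.4537,.2277,.14,18.7)
E
```

```text
8.6833 [ 0.57122144 -0.20768213  0.13814304] [9.39015418e-01 3.43866555e-01 2.33666779e-03 6.13916897e-04] 0.738872701235765 [-0.3150329  -0.40632587 -6.12326211]
top z [-0.0198617  -0.01928677 -0.01856241 -0.01762776] x range -0.03583472731400345 0.0437019391870425
[319.1 335.2]
[319.2 327.8]
to (0.4537, 0.2277, 0.14, 18.7) turn [0.11, -0.25, 21.53] shift [0.1914, -0.4083, -0.0022]
```

View pics/w9.png

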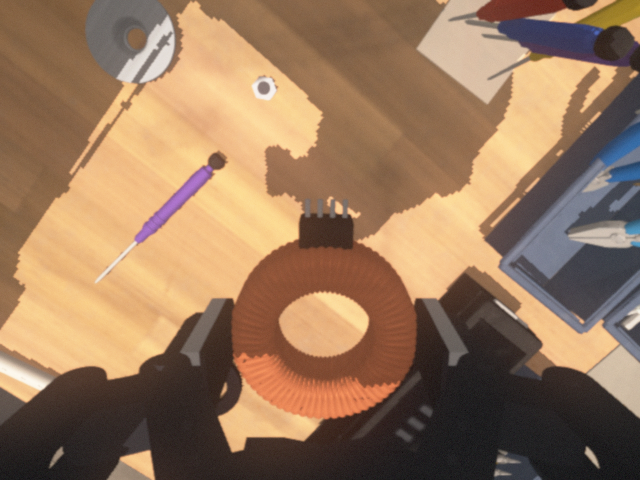

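The toroid is gripped level with its block straight ahead at (326,232); its centre is about 3 mm behind the tool axis. Carrying it to the stud.

Emit:
move_arm(
  moves=[
    [[0, 0, 0, 0.097, -0.204, -0.006, 110], [0, 0, 0, 0.097, -0.204, -0.006, 110], [0, 0, 0, 0.097, -0.204, -0.006, 110], [0, 0, 0, 0.097, -0.204, -0.006, 110], [0, 0, 0, 0.097, -0.204, -0.006, 110], [0, 0, 0, 0.097, -0.204, -0.006, 110]],
  ],
)

```text
time_s: 9.18
eef_pos: [0.5099, 0.0134, 0.1399]
tcp_rot: [0.939, 0.345, -0.001, -0.001]
force: [0.4, -0.7, -4.8]
width: 0.738
```

Emit:
move_arm(
  moves=[
    [[0, 0, 21.5, 0.097, -0.204, 0, 110], [0, 0, 21.5, 0.097, -0.204, 0, 110], [0, 0, 21.5, 0.097, -0.204, 0, 110], [0, 0, 21.5, 0.097, -0.204, 0, 110], [0, 0, 21.5, 0.097, -0.204, 0, 110], [0, 0, 21.5, 0.097, -0.204, 0, 110], [0, 0, 21.5, 0.097, -0.204, 0, 110], [0, 0, 21.5, 0.097, -0.204, 0, 110]],
  ],
)

```text
time_s: 9.85
eef_pos: [0.4532, 0.2297, 0.1397]
tcp_rot: [0.986, 0.164, -0.002, 0.001]
force: [0.2, -1.1, -4.5]
width: 0.737
```

```bash
python3 - <<'E'
from h import *
s=state(); print(s['time_s'],s['eef_pos'],s['tcp_rot'],s['width'],s['force'])
to(.4537+.0028,.2277+.001,.14,18.7)
E
```

```text
9.85 [0.45317083 0.22967506 0.13974579] [ 9.86408745e-01  1.64300255e-01 -1.60460641e-03  7.99967616e-04] 0.7368153744063031 [ 0.24764772 -1.13171952 -4.5368565 ]
to (0.4565, 0.22870000000000001, 0.14, 18.7) turn [0.06, 0.2, 0.21] shift [0.0028, 0.002, -0.0003]
```

Emit:
move_arm(
  moves=[
    [[0, 0, 0, 0.003, 0.001, 0.03, 110], [0, 0, 0, 0.003, 0.001, 0.045, 110], [0, 0, 0, 0.003, 0.001, 0.045, 110], [0, 0, 0, 0.003, 0.001, 0.045, 110], [0, 0, 0, 0.003, 0.001, 0.045, 110]],
  ],
)

```text
time_s: 10.27
eef_pos: [0.4585, 0.2282, 0.0971]
tcp_rot: [0.987, 0.163, -0.0, 0.0]
force: [0.1, 0.4, -4.5]
width: 0.738
```

```bash
python3 - <<'E'
from h import *
p,d,W,K=shot('wrist'); s=state(); print(s['time_s'],s['eef_pos'],s['tcp_rot'],s['force'])
save(p,'w10.png'); T=tool(); t=(cloud(d,W,K)-T[:3,3])@T[:3,:3]
a=t[150:470,240:410].reshape(-1,3); a=a[(a[:,2]<0)&(a[:,2]>-.04)&(abs(a[:,1])<.01)]
print('top z',np.percentile(a[:,2],[2,10,30,50]),'x range',a[:,0].min(),a[:,0].max()); 
S=np.linalg.inv(T)@[.4537,.2277,.078,1]; print('stud in tool',S)
E
```

```text
10.3167 [0.45875695 0.228642   0.09757602] [ 9.86693065e-01  1.62593219e-01  4.53247776e-04 -1.87262998e-04] [ 0.23789642 -0.35564624 -4.274778  ]
top z [-0.01618468 -0.01557988 -0.01477948 -0.01334131] x range -0.037724034997620726 0.04227406231646703
stud in tool [-5.11052336e-03 -7.26025239e-04  1.95713133e-02  1.00000000e+00]
```

View pics/w10.png

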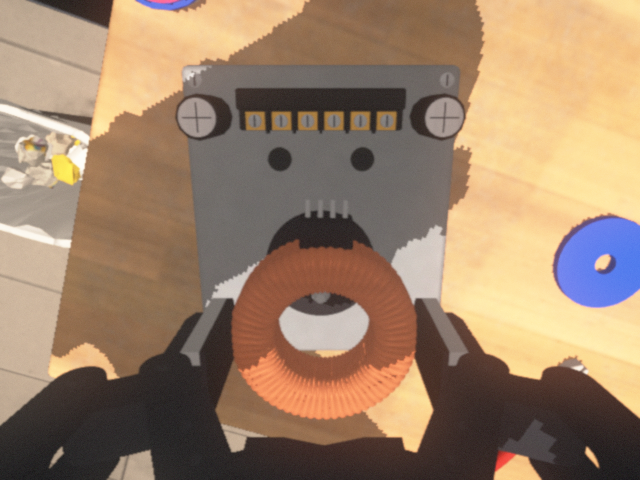

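```bash
python3 - <<'E'
from h import *
p,d,W,K=load('wrist'); T=tool(); Ti=np.linalg.inv(T)
print('stud tip',(Ti@np.r_[pix(320,296,.078,W,K),1]).round(4))
def onz(u,v,z): # tool z plane
    o=Ti@W; r=o[:3,:3]@np.linalg.inv(K)@[u,v,1]; return (o[:3,3]+r*(z-o[2,3])/r[2]).round(4)
for n,u,v,z in (('holeL',279,320,-.013),('holeR',370,320,-.013),('outL',232,328,-.004),('outR',416,328,-.004),('holetop',324,291,-.013),('rear',324,418,-.008),('blockL',299,247,.002),('blockR',354,247,.002)): print(n,onz(u,v,z))
t=(cloud(d,W,K)-T[:3,3])@T[:3,:3]
print('hole rim rows',[(v,t[v,324].round(3).tolist()) for v in range(284,300,3)],[(v,t[v,324].round(3).tolist()) for v in range(335,364,4)])
print([(v,t[v,324].round(4).tolist()) for v in range(400,426,3)])
E
```

```text
stud tip [-3.60e-03 -7.00e-04  1.96e-02  1.00e+00]
holeL [ 0.0026 -0.0143 -0.013 ]
holeR [ 0.0026  0.0165 -0.013 ]
outL [-0.0054 -0.0325 -0.004 ]
outR [-0.0055  0.0345 -0.004 ]
holetop [ 0.0132  0.001  -0.013 ]
rear [-0.0413  0.001  -0.008 ]
blockL [ 0.0236 -0.008   0.002 ]
blockR [0.0236 0.0117 0.002 ]
hole rim rows [(284, [0.016, 0.001, -0.014]), (287, [0.015, 0.001, -0.014]), (290, [0.014, 0.001, -0.014]), (293, [-0.003, 0.001, 0.021]), (296, [-0.003, 0.001, 0.019]), (299, [-0.004, 0.001, 0.018])] [(335, [-0.048, 0.001, 0.065]), (339, [-0.05, 0.001, 0.065]), (343, [-0.054, 0.001, 0.067]), (347, [-0.056, 0.001, 0.066]), (351, [-0.078, 0.001, 0.097]), (355, [-0.08, 0.001, 0.096]), (359, [-0.022, 0.001, 0.002]), (363, [-0.022, 0.001, -0.001])]
[(400, [-0.0277, 0.001, -0.0152]), (403, [-0.0286, 0.001, -0.0156]), (406, [-0.0306, 0.001, -0.0147]), (409, [-0.0309, 0.001, -0.0159]), (412, [-0.0322, 0.001, -0.0159]), (415, [-0.034, 0.001, -0.0152]), (418, [-0.0353, 0.001, -0.0152]), (421, [-0.1313, 0.0011, 0.0969]), (424, [-0.1332, 0.0011, 0.0962])]
```

The stud tip (320,296) lies 1.7 mm to −y of the toroid axis in the tool frame, so I'll correct 1.5 mm and lower.

Emit:
move_arm(
  moves=[
    [[0, 0, 0, 0, -0.0015, 0.012, 110], [0, 0, 0, 0, -0.0015, 0.025, 110], [0, 0, 0, 0, -0.0015, 0.038, 110], [0, 0, 0, 0, -0.0015, 0.047, 110], [0, 0, 0, 0, -0.0015, 0.05, 110], [0, 0, 0, 0, -0.0015, 0.05, 110], [0, 0, 0, 0, -0.0015, 0.05, 110]],
  ],
)

```text
time_s: 10.9
eef_pos: [0.4581, 0.2305, 0.0474]
tcp_rot: [0.987, 0.163, 0.0, -0.0]
force: [0.9, -0.5, -4.8]
width: 0.742
```

Emit:
move_arm(
  moves=[
    [[0, 0, 0, 0, 0, 0.001, 110], [0, 0, 0, 0, 0, 0.002, 110], [0, 0, 0, 0, 0, 0.002, 110]],
  ],
)

```text
time_s: 11.15
eef_pos: [0.4581, 0.2307, 0.0453]
tcp_rot: [0.987, 0.163, 0.001, -0.0]
force: [-0.1, 0.4, -3.6]
width: 0.738
```

```bash
python3 - <<'E'
from h import *
p,d,W,K=shot('wrist'); s=state(); print(s['time_s'],s['eef_pos'],s['tcp_rot'],s['force']); P=cloud(d,W,K); r=np.hypot(P[...,0]-.4537,P[...,1]-.2277); m=(r<.03)&(r>.02)&(P[...,2]>.04)&(P[...,2]<.09)
print(np.percentile(P[m][:,2],[20,50,80]))
E
```

```text
11.2 [0.45802896 0.23062465 0.04529349] [ 9.86628956e-01  1.62981515e-01  4.80762080e-04 -3.12509253e-04] [ 0.41117464  0.32344932 -2.75069265]
[0.06038534 0.06093694 0.06147817]
```

Emit:
move_arm(
  moves=[
    [[0, 0, 0, 0, 0, 0.001, 110], [0, 0, 0, 0, 0, 0.001, 60], [0, 0, 0, 0, 0, 0.001, 20], [0, 0, 0, 0, 0, 0.0, 0], [0, 0, 0, 0, 0, -0.03, 0], [0, 0, 0, 0, 0, -0.07, 0], [0, 0, 0, 0, 0, -0.09, 0], [0, 0, 0, 0, 0, -0.09, 0]],
  ],
)

```text
time_s: 11.87
eef_pos: [0.4602, 0.2323, 0.1401]
tcp_rot: [0.987, 0.163, 0.004, -0.002]
force: [1.3, 0.5, -0.3]
width: 0.997
```

Emit:
move_arm(
  moves=[
    [[0, 0, 0, 0, 0, 0, 0], [0, 0, 0, 0, 0, 0, 0]],
  ],
)

```text
time_s: 12.03
eef_pos: [0.4574, 0.2301, 0.1346]
tcp_rot: [0.987, 0.163, -0.0, -0.0]
force: [-0.3, 0.5, -0.1]
width: 1.001
```

```bash
python3 - <<'E'
from h import *
p,d,W,K=shot('wrist'); s=state(); print(s['time_s'],s['eef_pos'],s['tcp_rot'],s['force'],s['width']); P=cloud(d,W,K)
m=(P[...,2]>.05)&(P[...,2]<.065)&(np.hypot(P[...,0]-.4537,P[...,1]-.2277)<.05); m[:, :200]=0
a=P[m&(cv2.cvtColor(p,cv2.COLOR_RGB2HSV)[...,1]>90)]; print(cv2.fitEllipse(cv2.convexHull((a[:,:2]*1000).astype(np.float32))))
b=a[a[:,2]>.058]; A=np.c_[b[:,:2]-b[:,:2].mean(0),np.ones(len(b))]; print('tilt',np.linalg.lstsq(A,b[:,2],rcond=None)[0])
save(p,'w11.png'); to(.4180,-.2225,.14,18.7)
E
```

```text
12.0833 [0.4572056  0.2298047  0.13408209] [ 9.86664511e-01  1.62766000e-01 -5.32844186e-04  2.96209392e-04] [-0.5857717   0.24420408 -0.51501563] 0.9968058113355647
((454.0096435546875, 228.68951416015625), (64.57340240478516, 65.4884033203125), 125.03131103515625)
tilt [-0.0037443  -0.00118293  0.06047508]
to (0.418, -0.2225, 0.14, 18.7) turn [0.02, 0.07, 0.03] shift [-0.1824, 0.4157, -0.0055]
```

View pics/w11.png

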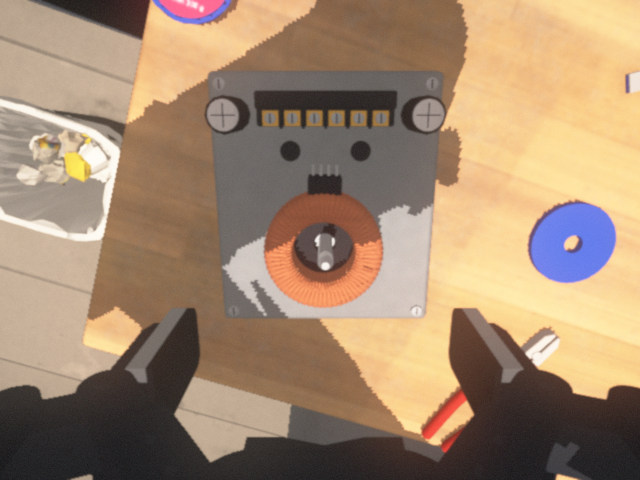

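The toroid sits flat and centred (measured 454.0, 228.7 against stud 453.7, 227.7), with its block at (325,184) facing the strip. Next is the wide-hole ring.

Emit:
move_arm(
  moves=[
    [[0, 0, 0, -0.091, 0.208, -0.004, 100], [0, 0, 0, -0.091, 0.208, -0.004, 100], [0, 0, 0, -0.091, 0.208, -0.004, 100], [0, 0, 0, -0.091, 0.208, -0.004, 100], [0, 0, 0, -0.091, 0.208, -0.004, 100], [0, 0, 0, -0.091, 0.208, -0.004, 100]],
  ],
)

```text
time_s: 12.58
eef_pos: [0.4362, 0.0005, 0.1377]
tcp_rot: [0.987, 0.162, -0.002, 0.0]
force: [-0.2, 0.8, -0.4]
width: 0.607
```

Emit:
move_arm(
  moves=[
    [[0, 0, 0, -0.091, 0.208, 0, 100], [0, 0, 0, -0.091, 0.208, 0, 100], [0, 0, 0, -0.091, 0.208, 0, 100], [0, 0, 0, -0.091, 0.208, 0, 100], [0, 0, 0, -0.091, 0.208, 0, 100], [0, 0, 0, -0.091, 0.208, 0, 100], [0, 0, 0, -0.091, 0.208, 0, 100], [0, 0, 0, -0.091, 0.208, 0, 100]],
  ],
)

```text
time_s: 13.25
eef_pos: [0.4179, -0.2232, 0.1374]
tcp_rot: [0.987, 0.161, -0.001, -0.0]
force: [0.2, -0.8, -0.6]
width: 0.61
```

```bash
python3 - <<'E'
from h import *
p,d,W,K=shot('wrist'); s=state(); print(s['time_s'],s['eef_pos'],s['tcp_rot'],s['width'])
save(p,'w12.png'); T=tool(); t=(cloud(d,W,K)-T[:3,3])@T[:3,:3]
f=(d>0)&(t[...,2]<.02)&(t[...,2]>-.03)&(abs(t[...,0])<.02)&(abs(t[...,1])<.06)
for sgn in (1,-1):
    q=t[f&(t[...,1]*sgn>0)]; q=q[q[:,2].argsort()[::-1]]; print('tip',len(q),[q[i].round(4).tolist() for i in (0,10,50,200,600) if i<len(q)])
m=(p.max(2)<70); m[330:]=0; circ(m,.006,W,K)
E
```

```text
13.3 [ 0.41820323 -0.22237482  0.13771189] [ 9.86782419e-01  1.62046632e-01 -1.10502979e-03 -3.53635041e-04] 0.6096760989663471
tip 1989 [[-0.006, 0.0271, -0.0042], [-0.0015, 0.0272, -0.0051], [-0.0112, 0.027, -0.0066], [0.0097, 0.0327, -0.0099], [-0.0124, 0.027, -0.0156]]
tip 1993 [[0.0022, -0.025, -0.0038], [0.0071, -0.0249, -0.005], [0.0003, -0.025, -0.0063], [0.0038, -0.0249, -0.0101], [0.0095, -0.0303, -0.0155]]
blob px [621. 321.] centre [ 417.2 -451.1] axes [16.5 27.9] minc 416.4 -448.8 d 30.7
blob px [618. 267.] centre [ 445.6 -425.5] axes [20.  80.4] minc 454.0 -424.7 d 82.3
blob px [332. 190.] centre [ 439.3 -222.2] axes [ 8.3 26.5] minc 438.0 -222.2 d 30.4
blob px [560. 147.] centre [ 500.6 -359.5] axes [ 93.  184.4] minc 495.1 -365.0 d 211.1
```

View pics/w12.png

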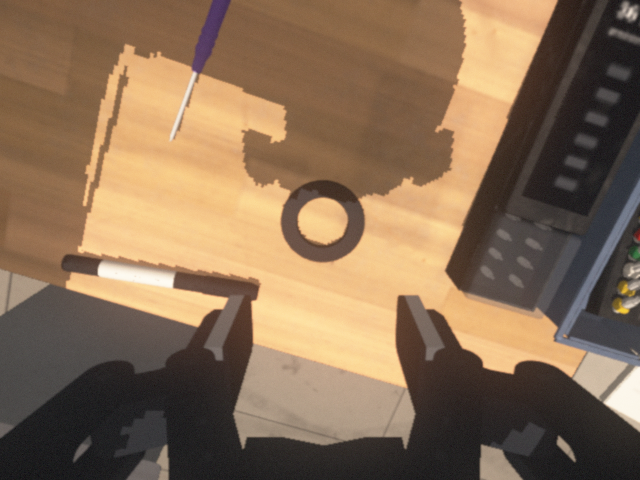

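Ring centre is (323,221), hole clearly wide. The pen end (258,290) and the black box (450,275) stay clear of the jaws.

```bash
python3 - <<'E'
from h import *
p,d,W,K=load('wrist'); T=tool(); c=pix(323,221,.006,W,K); print(c,(np.linalg.inv(T)@np.r_[c,1]).round(4))
to(c[0],c[1],-.003,18.7)
E
```

```text
[ 0.41707037 -0.22330926  0.006     ] [-1.100e-03  7.000e-04  1.317e-01  1.000e+00]
to (np.float64(0.4170703687356414), np.float64(-0.2233092593361462), -0.003, 18.7) turn [-0.06, 0.12, -0.05] shift [-0.0011, 0.0007, 0.1407]
```

Emit:
move_arm(
  moves=[
    [[0, 0, 0, -0.003, 0, 0.04, 45], [0, 0, 0, -0.003, 0, 0.08, 45], [0, 0, 0, -0.003, 0, 0.12, 45], [0, 0, 0, -0.003, 0, 0.135, 45], [0, 0, 0, -0.003, 0, 0.1405, 45], [0, 0, 0, -0.003, 0, 0.1405, 45], [0, 0, 0, -0.003, 0, 0.1405, 45], [0, 0, 0, -0.003, 0, 0.1405, 45]],
  ],
)

```text
time_s: 13.97
eef_pos: [0.4176, -0.2229, -0.0003]
tcp_rot: [0.987, 0.163, 0.001, 0.0]
force: [-0.6, -0.4, 1.3]
width: 0.826
```

Emit:
move_arm(
  moves=[
    [[0, 0, 0, 0, 0, 0, 120], [0, 0, 0, 0, 0, 0, 120], [0, 0, 0, 0, 0, 0, 120], [0, 0, 0, 0, 0, 0, 120], [0, 0, 0, 0, 0, 0, 120], [0, 0, 0, 0, 0, 0, 120]],
  ],
  newtons=40,
)

```text
time_s: 14.47
eef_pos: [0.4174, -0.2232, 0.0002]
tcp_rot: [0.987, 0.163, 0.002, 0.0]
force: [-2.0, 4.3, 11.5]
width: 0.618
```

Emit:
move_arm(
  moves=[
    [[0, 0, 0, 0, 0, -0.04, 130], [0, 0, 0, 0, 0, -0.08, 130], [0, 0, 0, 0, 0, -0.12, 130], [0, 0, 0, 0, 0, -0.14, 130], [0, 0, 0, 0, 0, -0.14, 130], [0, 0, 0, 0, 0, -0.14, 130], [0, 0, 0, 0, 0, -0.14, 130]],
  ],
)

```text
time_s: 15.05
eef_pos: [0.4159, -0.223, 0.1386]
tcp_rot: [0.987, 0.163, 0.001, -0.0]
force: [0.4, 0.0, -0.6]
width: 0.612
```

```bash
python3 - <<'E'
from h import *
p,d,W,K=shot('wrist'); s=state(); print(s['time_s'],s['eef_pos'],s['tcp_rot'],s['width'],s['force'])
held(-.012,-.002,.028); save(p,'w13.png'); to(.4537,.2277,.14,18.7)
E
```

```text
15.1 [ 0.41554244 -0.22301132  0.13797481] [ 9.86675547e-01  1.62700005e-01 -1.80775905e-04 -2.00105673e-04] 0.6140019175199057 [-0.2728451   0.19175764 -0.99123713]
held centre [-0.0006  0.0004] r 0.0281 n 56 top z -0.0073
to (0.4537, 0.2277, 0.14, 18.7) turn [-0.03, 0.02, 0.03] shift [0.1808, -0.4146, -0.0019]
```

Emit:
move_arm(
  moves=[
    [[0, 0, 0, 0.0905, -0.207, -0.002, 130], [0, 0, 0, 0.0905, -0.207, -0.002, 130], [0, 0, 0, 0.0905, -0.207, -0.002, 130], [0, 0, 0, 0.0905, -0.207, -0.002, 130], [0, 0, 0, 0.0905, -0.207, -0.002, 130], [0, 0, 0, 0.0905, -0.207, -0.002, 130]],
  ],
)

```text
time_s: 15.6
eef_pos: [0.4352, 0.0052, 0.1397]
tcp_rot: [0.986, 0.164, -0.0, 0.0]
force: [0.8, 0.4, 0.1]
width: 0.617
```

Emit:
move_arm(
  moves=[
    [[0, 0, 0, 0.0905, -0.207, 0.035, 130], [0, 0, 0, 0.0905, -0.207, 0.035, 130], [0, 0, 0, 0.0905, -0.207, 0.035, 130], [0, 0, 0, 0.0905, -0.207, 0.035, 130], [0, 0, 0, 0.0905, -0.207, 0.035, 130], [0, 0, 0, 0.0905, -0.207, 0.035, 130], [0, 0, 0, 0.0905, -0.207, 0.035, 130], [0, 0, 0, 0.0905, -0.207, 0.035, 130]],
  ],
)

```text
time_s: 16.27
eef_pos: [0.4536, 0.2275, 0.1035]
tcp_rot: [0.986, 0.164, -0.002, 0.001]
force: [-0.7, -0.7, -0.2]
width: 0.613
```

Emit:
move_arm(
  moves=[
    [[0, 0, 0, 0, 0, 0, 130], [0, 0, 0, 0, 0, 0, 130]],
  ],
)

```text
time_s: 16.43
eef_pos: [0.4541, 0.2259, 0.1048]
tcp_rot: [0.987, 0.162, -0.001, 0.0]
force: [-0.2, 0.4, 0.9]
width: 0.609
```

```bash
python3 - <<'E'
from h import *
p,d,W,K=shot('wrist'); s=state(); print(s['time_s'],s['eef_pos'],s['tcp_rot'],s['width'],s['force'])
held(-.012,-.002,.028); T=tool(); print('stud est in tool',(np.linalg.inv(T)@[.4537,.2277,.078,1]).round(4)); save(p,'w14.png')
t=(cloud(d,W,K)-T[:3,3])@T[:3,:3]; m=(t[...,2]>.015)&(t[...,2]<.05)&(np.hypot(t[...,0],t[...,1])<.012); print('stud pts',m.sum(),t[m].mean(0),np.argwhere(m).mean(0)[::-1])
to(.4543,.228,.06,18.7)
E
```

```text
16.4833 [0.45433963 0.22596709 0.10513497] [ 9.86738565e-01  1.62317289e-01 -2.61807776e-04  1.81775545e-04] 0.6180215196229469 [ 0.50651591 -0.78253044 -1.4094034 ]
held centre [-0.0011  0.0006] r 0.028 n 56 top z -0.0063
stud est in tool [-0.     -0.0019  0.0271  1.    ]
stud pts 105 [ 0.00056096 -0.00158395  0.02695085] [318.82857143 280.0952381 ]
to (0.4543, 0.228, 0.06, 18.7) turn [0.02, 0.03, -0.02] shift [0.0006, -0.002, 0.0451]
```

View pics/w14.png

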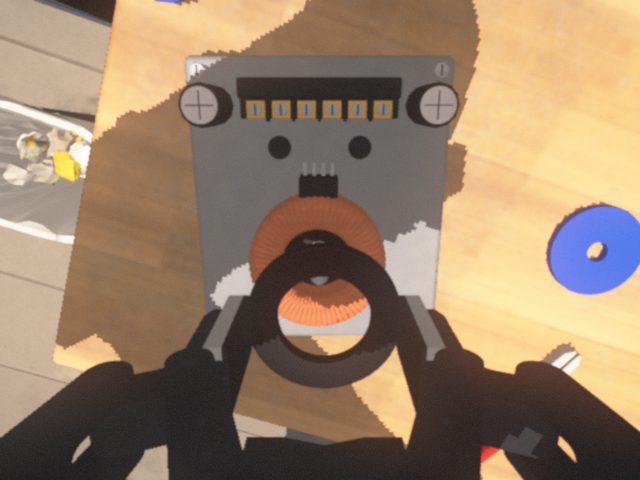

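Emit:
move_arm(
  moves=[
    [[0, 0, 0, 0.001, -0.0023, 0.01, 130], [0, 0, 0, 0.001, -0.0023, 0.02, 130], [0, 0, 0, 0.001, -0.0023, 0.03, 130], [0, 0, 0, 0.001, -0.0023, 0.038, 130], [0, 0, 0, 0.001, -0.0023, 0.042, 130], [0, 0, 0, 0.001, -0.0023, 0.042, 130], [0, 0, 0, 0.001, -0.0023, 0.042, 130]],
  ],
)

```text
time_s: 17.07
eef_pos: [0.4547, 0.2294, 0.0629]
tcp_rot: [0.987, 0.163, -0.0, 0.0]
force: [-0.3, 0.0, -0.3]
width: 0.61
```

```bash
python3 - <<'E'
from h import *
p,d,W,K=shot('wrist'); s=state(); print(s['time_s'],s['eef_pos'],s['tcp_rot'],s['width'],s['force'])
held(-.012,-.002,.028); T=tool(); P=cloud(d,W,K); t=(P-T[:3,3])@T[:3,:3]; r=np.hypot(t[...,0]+.001,t[...,1]); m=(r<.026)&(r>.019)&(abs(t[...,2])<.015); print('ring top',np.median(P[m][:,2]))
m=(P[...,2]>.068)&(P[...,2]<.082)&(np.hypot(P[...,0]-.4537,P[...,1]-.2277)<.01); print('stud',t[m].mean(0),m.sum())
E
```

```text
17.1167 [0.45485966 0.22969518 0.06331934] [9.86630590e-01 1.62972620e-01 2.78047088e-06 6.46569810e-05] 0.6117228279939882 [-0.13776905  0.33181596 -0.27587305]
held centre [-0.0012  0.0004] r 0.028 n 56 top z -0.0062
ring top 0.06963321575271228
stud [ 0.0008658   0.00151792 -0.01180459] 559
```

Emit:
move_arm(
  moves=[
    [[0, 0, 0, 0, 0.0006, 0.001, 130], [0, 0, 0, 0, 0.0006, 0.002, 130], [0, 0, 0, 0, 0.0006, 0.0027, 130], [0, 0, 0, 0, 0.0006, 0.0027, 130], [0, 0, 0, 0, 0.0006, 0.0027, 130]],
  ],
)

```text
time_s: 17.53
eef_pos: [0.4549, 0.229, 0.0607]
tcp_rot: [0.987, 0.163, 0.0, -0.0]
force: [-0.5, 0.3, 0.1]
width: 0.611
```

```bash
python3 - <<'E'
from h import *
p,d,W,K=shot('wrist'); s=state(); print(s['time_s'],s['eef_pos'],s['tcp_rot'],s['width'],s['force'])
held(-.012,-.002,.028); T=tool(); P=cloud(d,W,K); t=(P-T[:3,3])@T[:3,:3]; r=np.hypot(t[...,0]+.001,t[...,1]); m=(r<.026)&(r>.019)&(abs(t[...,2])<.015); print('ring top',np.median(P[m][:,2]))
E
```

```text
17.5833 [0.45495773 0.22905029 0.06072243] [ 9.86646664e-01  1.62875253e-01  9.10392262e-05 -7.15340762e-05] 0.6124948235802522 [-0.03427153 -0.42973291  0.01405491]
held centre [-0.0009  0.0006] r 0.0281 n 56 top z -0.0066
ring top 0.06747744289716517
```

Emit:
move_arm(
  moves=[
    [[0, 0, 0, 0, 0, 0.0008, 130], [0, 0, 0, 0, 0, 0.0008, 80], [0, 0, 0, 0, 0, 0.0008, 60], [0, 0, 0, 0, 0, 0.0, 45], [0, 0, 0, 0, 0, -0.02, 30], [0, 0, 0, 0, 0, -0.05, 0], [0, 0, 0, 0, 0, -0.075, 0], [0, 0, 0, 0, 0, -0.075, 0]],
  ],
)

```text
time_s: 18.25
eef_pos: [0.4573, 0.2309, 0.1405]
tcp_rot: [0.987, 0.163, 0.003, -0.002]
force: [0.8, 0.7, 0.7]
width: 1.0
```

Emit:
move_arm(
  moves=[
    [[0, 0, 0, 0, 0, 0, 0], [0, 0, 0, 0, 0, 0, 0]],
  ],
)

```text
time_s: 18.42
eef_pos: [0.4546, 0.2288, 0.1353]
tcp_rot: [0.987, 0.163, -0.0, -0.0]
force: [-0.7, -0.8, -0.7]
width: 1.003
```

```bash
cat >> h.py <<'E'
def top(z0,z1,rmax,n=''):
    p,d,W,K=load('wrist'); P=cloud(d,W,K); m=(P[...,2]>z0)&(P[...,2]<z1)&(np.hypot(P[...,0]-.4537,P[...,1]-.2277)<rmax)
    l,lab,st,_=cv2.connectedComponentsWithStats(m.astype(np.uint8)); m=lab==1+st[1:,4].argmax(); a=P[m]
    h=cv2.convexHull((a[:,:2]*1000).astype(np.float32)); print(n,m.sum(),'enc',cv2.minEnclosingCircle(h),'ell',cv2.fitEllipse(h))
    A=np.c_[a[:,:2]-a[:,:2].mean(0),np.ones(len(a))]; print('tilt,z',np.linalg.lstsq(A,a[:,2],rcond=None)[0].round(4))
E
python3 - <<'E'
from h import *
p,d,W,K=shot('wrist'); s=state(); print(s['time_s'],s['eef_pos'],s['force'],s['width']); top(.063,.0695,.045,'ring'); save(p,'w15.png'); to(.5835,-.05,.14,18.7)
E
```

```text
18.4667 [0.45441565 0.22857008 0.13482686] [-0.6025349  -0.09620329 -0.82835639] 0.999089061889014
ring 5626 enc ((454.1219787597656, 228.36021423339844), 28.20309066772461) ell ((454.1206359863281, 228.36366271972656), (55.809749603271484, 56.1634521484375), 100.62708282470703)
tilt,z [-0.0013  0.0001  0.0671]
to (0.5835, -0.05, 0.14, 18.7) turn [0.02, 0.07, 0.03] shift [0.0328, 0.3053, -0.0051]
```

View pics/w15.png

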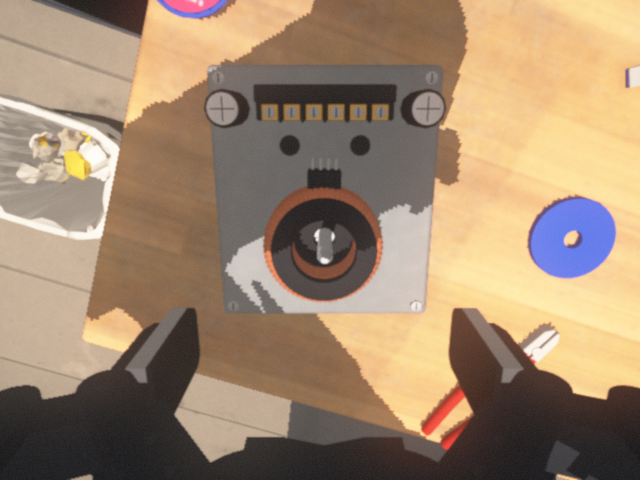

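The ring is flat and centred (454.1, 228.4). Now the clamping plate. I'll turn the jaws to about 5° to keep clear of the nut and screwdriver, and measure numerically because the picture budget is spent.

Emit:
move_arm(
  moves=[
    [[0, 0, 13.7, 0.0328, 0.305, -0.005, 45], [0, 0, 13.7, 0.0328, 0.305, -0.005, 45], [0, 0, 13.7, 0.0328, 0.305, -0.005, 45], [0, 0, 13.7, 0.0328, 0.305, -0.005, 45], [0, 0, 13.7, 0.0328, 0.305, -0.005, 45], [0, 0, 13.7, 0.0328, 0.305, -0.005, 45], [0, 0, 13.7, 0.0328, 0.305, -0.005, 45], [0, 0, 13.7, 0.0328, 0.305, -0.005, 45]],
  ],
)

```text
time_s: 19.13
eef_pos: [0.5847, -0.0535, 0.139]
tcp_rot: [0.999, 0.043, -0.001, 0.001]
force: [-0.3, 0.7, 0.3]
width: 0.825
```

Emit:
move_arm(
  moves=[
    [[0, 0, 0, 0, 0, 0, 45], [0, 0, 0, 0, 0, 0, 45]],
  ],
)

```text
time_s: 19.3
eef_pos: [0.5833, -0.0506, 0.1388]
tcp_rot: [0.999, 0.043, -0.002, 0.0]
force: [0.2, -1.1, -0.3]
width: 0.827
```

```bash
python3 - <<'E'
from h import *
p,d,W,K=shot('wrist'); s=state(); print(s['time_s'],s['eef_pos'],s['tcp_rot'],s['width']); save(p,'w16.png')
P=cloud(d,W,K); m=(P[...,2]>.0075)&(P[...,2]<.0145)&(np.hypot(P[...,0]-.585,P[...,1]+.05)<.045)
l,lab,st,ce=cv2.connectedComponentsWithStats(m.astype(np.uint8)); k=1+st[1:,4].argmax(); a=P[lab==k]; h=cv2.convexHull((a[:,:2]*1000).astype(np.float32)); c=cv2.fitEllipse(h); print(st[k],ce[k],c,cv2.minEnclosingCircle(h),np.median(a[:,2]))
to(c[0][0]/1e3,c[0][1]/1e3,.001,5)
q=P[(P[...,2]>.005)&(P[...,2]<.12)&(np.hypot(P[...,0]-.585,P[...,1]+.05)>.033)&(np.hypot(P[...,0]-.585,P[...,1]+.05)<.085)]; print('neighbours',len(q),q[::max(1,len(q)//15)].round(3).tolist())
E
```

```text
19.35 [ 0.58323084 -0.04966801  0.13916656] [ 9.99056126e-01  4.34194202e-02 -1.26254898e-03  1.28561583e-04] 0.8218810689623285
[ 281  178   79   77 4336] [320.2077952  216.05327491] ((586.2946166992188, -48.867610931396484), (51.641510009765625, 51.907554626464844), 98.49061584472656) ((586.1976928710938, -48.924102783203125), 26.13521385192871) 0.012154760548235138
to (0.5862946166992188, -0.04886761093139649, 0.001, 5) turn [0.01, 0.15, -0.02] shift [0.0035, -0.0006, 0.1382]
neighbours 1238 [[0.669, -0.038, 0.007], [0.665, -0.029, 0.008], [0.662, -0.015, 0.007], [0.66, -0.016, 0.007], [0.658, -0.015, 0.007], [0.657, -0.016, 0.008], [0.653, -0.005, 0.007], [0.651, -0.0, 0.007], [0.647, 0.002, 0.006], [0.619, -0.122, 0.006], [0.617, -0.128, 0.009], [0.614, -0.128, 0.008], [0.61, -0.124, 0.008], [0.561, -0.131, 0.007], [0.557, -0.128, 0.012], [0.542, -0.123, 0.005]]
```

Emit:
move_arm(
  moves=[
    [[0, 0, 0, 0.0025, -0.0008, 0.04, 45], [0, 0, 0, 0.0025, -0.0008, 0.08, 45], [0, 0, 0, 0.0025, -0.0008, 0.115, 45], [0, 0, 0, 0.0025, -0.0008, 0.133, 45], [0, 0, 0, 0.0025, -0.0008, 0.138, 45], [0, 0, 0, 0.0025, -0.0008, 0.138, 45], [0, 0, 0, 0.0025, -0.0008, 0.138, 45], [0, 0, 0, 0.0025, -0.0008, 0.138, 45]],
  ],
)

```text
time_s: 20.02
eef_pos: [0.5876, -0.0476, 0.0043]
tcp_rot: [0.999, 0.045, 0.001, -0.0]
force: [-0.6, 0.8, 0.7]
width: 0.828
```

Emit:
move_arm(
  moves=[
    [[0, 0, 0, 0, 0, 0, 130], [0, 0, 0, 0, 0, 0, 130], [0, 0, 0, 0, 0, 0, 130], [0, 0, 0, 0, 0, 0, 130], [0, 0, 0, 0, 0, 0, 130], [0, 0, 0, 0, 0, 0, 130], [0, 0, 0, 0, 0, 0, 130]],
  ],
  newtons=40,
)

```text
time_s: 20.6
eef_pos: [0.5875, -0.0478, 0.0047]
tcp_rot: [0.999, 0.044, 0.002, -0.0]
force: [-3.1, 2.0, 9.5]
width: 0.573
```

Emit:
move_arm(
  moves=[
    [[0, 0, 0, 0, 0, -0.02, 130], [0, 0, 0, 0, 0, -0.05, 130], [0, 0, 0, 0, 0, -0.09, 130], [0, 0, 0, 0, 0, -0.12, 130], [0, 0, 0, 0, 0, -0.138, 130], [0, 0, 0, 0, 0, -0.138, 130], [0, 0, 0, 0, 0, -0.138, 130], [0, 0, 0, 0, 0, -0.138, 130]],
  ],
)

```text
time_s: 21.27
eef_pos: [0.5859, -0.0483, 0.1405]
tcp_rot: [0.999, 0.044, -0.0, -0.0]
force: [-0.1, 0.1, 0.2]
width: 0.566
```

```bash
python3 - <<'E'
from h import *
p,d,W,K=shot('wrist'); s=state(); print(s['time_s'],s['eef_pos'],s['tcp_rot'],s['width'],s['force']); save(p,'w17.png')
held(-.014,.004,.026); to(.4538,.228,.14,5)
E
```

```text
21.3167 [ 0.58564751 -0.04835877  0.13986854] [ 9.99038294e-01  4.38418810e-02 -6.09330365e-04 -7.19812005e-05] 0.5704057995619146 [ 0.69745484 -0.69859871 -1.06740924]
held centre [-0.0007  0.0006] r 0.026 n 52 top z -0.0078
to (0.4538, 0.228, 0.14, 5) turn [-0.01, 0.07, 0.03] shift [-0.1071, -0.2868, 0.0001]
```

View pics/w17.png

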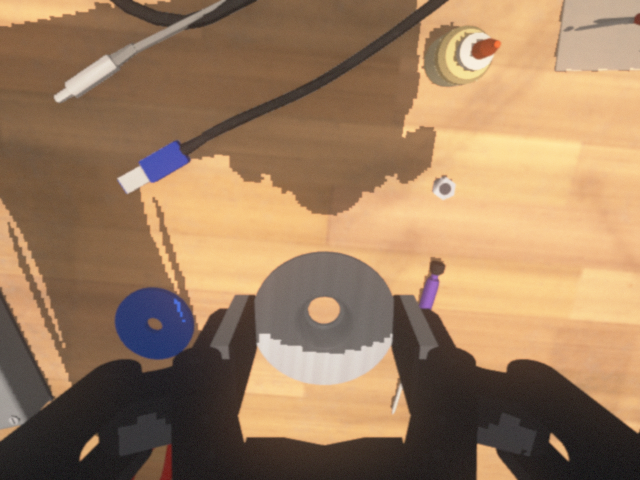

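The plate is held level, hole at (324,310), with the bottle, nut and tools undisturbed. Carrying it to the stud.

Emit:
move_arm(
  moves=[
    [[0, 0, 0, -0.106, -0.286, 0.0, 140], [0, 0, 0, -0.106, -0.286, 0.0, 140], [0, 0, 0, -0.106, -0.286, 0.0, 140], [0, 0, 0, -0.106, -0.286, 0.0, 140], [0, 0, 0, -0.106, -0.286, 0.0, 140], [0, 0, 0, -0.106, -0.286, 0.0, 140], [0, 0, 0, -0.106, -0.286, 0.0, 140], [0, 0, 0, -0.106, -0.286, 0.0, 140]],
  ],
)

```text
time_s: 21.98
eef_pos: [0.4536, 0.2306, 0.1397]
tcp_rot: [0.999, 0.045, -0.0, 0.0]
force: [0.7, 0.4, -0.3]
width: 0.571
```

Emit:
move_arm(
  moves=[
    [[0, 0, 0, 0, 0, 0.02, 140], [0, 0, 0, 0, 0, 0.035, 140], [0, 0, 0, 0, 0, 0.04, 140], [0, 0, 0, 0, 0, 0.04, 140], [0, 0, 0, 0, 0, 0.04, 140]],
  ],
)

```text
time_s: 22.4
eef_pos: [0.4557, 0.2269, 0.1002]
tcp_rot: [0.999, 0.044, -0.0, 0.001]
force: [-0.1, 0.1, -0.1]
width: 0.571
```

```bash
python3 - <<'E'
from h import *
p,d,W,K=shot('wrist'); s=state(); print(s['time_s'],s['eef_pos'],s['tcp_rot'],s['width'],s['force']); save(p,'w18.png')
held(-.014,.004,.026); T=tool(); t=(cloud(d,W,K)-T[:3,3])@T[:3,:3]
print('stud est in tool',(np.linalg.inv(T)@[.4537,.2277,.078,1]).round(4))
E
```

```text
22.45 [0.45602455 0.22713654 0.100804  ] [ 9.99037245e-01  4.38696212e-02 -1.85162869e-05  1.99284310e-04] 0.5684275627582135 [0.09229313 0.21133449 0.37231933]
held centre [-0.0013  0.001 ] r 0.026 n 52 top z -0.0066
stud est in tool [-2.30e-03 -8.00e-04  2.28e-02  1.00e+00]
```

Emit:
move_arm(
  moves=[
    [[0, 0, 0, -0.0012, -0.0016, 0.006, 140], [0, 0, 0, -0.0012, -0.0016, 0.012, 140], [0, 0, 0, -0.0012, -0.0016, 0.018, 140], [0, 0, 0, -0.0012, -0.0016, 0.023, 140], [0, 0, 0, -0.0012, -0.0016, 0.024, 140], [0, 0, 0, -0.0012, -0.0016, 0.024, 140]],
  ],
)

```text
time_s: 22.95
eef_pos: [0.4541, 0.2285, 0.076]
tcp_rot: [0.999, 0.044, -0.0, 0.0]
force: [-0.5, 0.4, -0.5]
width: 0.572
```

```bash
python3 - <<'E'
from h import *
p,d,W,K=shot('wrist'); s=state(); print(s['time_s'],s['eef_pos'],s['tcp_rot'],s['width'],s['force']); save(cv2.resize(p[220:420,220:430],None,fx=3,fy=3),'w19.png')
held(-.014,.004,.026); print('stud est in tool',(np.linalg.inv(tool())@[.4537,.2277,.078,1]).round(4))
E
```

```text
23.0 [0.45434257 0.22868933 0.07641451] [ 9.99029225e-01  4.40515835e-02 -1.37077286e-04  2.16425708e-04] 0.5704912623562813 [ 0.29738416 -0.60232782 -0.15020429]
held centre [-0.0012  0.0011] r 0.026 n 52 top z -0.0068
stud est in tool [-7.0e-04  9.0e-04 -1.6e-03  1.0e+00]
```

View pics/w19.png

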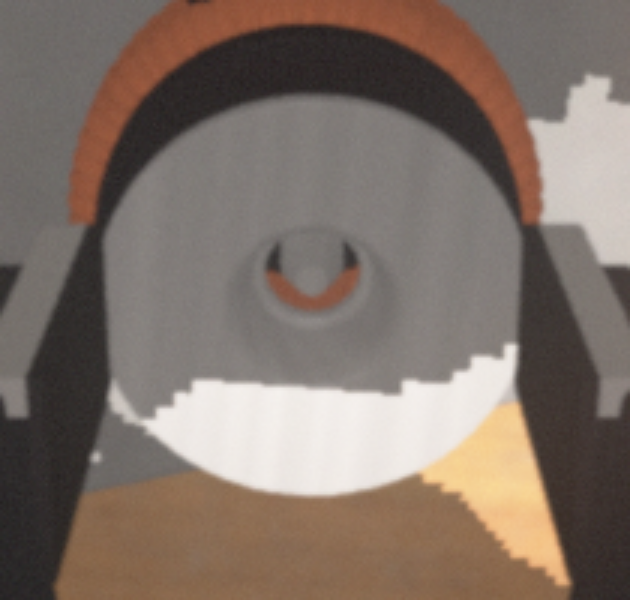

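The stud sits centred in the plate's hole, crop (313,275). Lowering on.

Emit:
move_arm(
  moves=[
    [[0, 0, 0, 0, 0, 0.005, 140], [0, 0, 0, 0, 0, 0.01, 140], [0, 0, 0, 0, 0, 0.012, 140], [0, 0, 0, 0, 0, 0.0125, 140], [0, 0, 0, 0, 0, 0.0125, 140]],
  ],
)

```text
time_s: 23.42
eef_pos: [0.4542, 0.2287, 0.0638]
tcp_rot: [0.999, 0.044, -0.0, 0.0]
force: [-0.2, 0.9, -1.0]
width: 0.573
```

```bash
python3 - <<'E'
from h import *
p,d,W,K=shot('wrist'); s=state(); print(s['time_s'],s['eef_pos'],s['width'],s['force']); held(-.014,.004,.026)
T=tool(); P=cloud(d,W,K); t=(P-T[:3,3])@T[:3,:3]; r=np.hypot(t[...,0]+.001,t[...,1]); m=(r<.023)&(r>.013)&(abs(t[...,2])<.015); print('flange top',np.median(P[m][:,2]))
E
```

```text
23.4667 [0.45434181 0.2287706  0.06402043] 0.5711462207260244 [0.30457252 0.13219423 0.21720329]
held centre [0.0016 0.0008] r 0.0286 n 52 top z -0.0069
flange top 0.07119460076179629
```

Emit:
move_arm(
  moves=[
    [[0, 0, 0, 0, 0, 0.001, 140], [0, 0, 0, 0, 0, 0.001, 140], [0, 0, 0, 0, 0, 0.001, 90], [0, 0, 0, 0, 0, 0.0005, 60], [0, 0, 0, 0, 0, -0.001, 45], [0, 0, 0, 0, 0, -0.02, 30], [0, 0, 0, 0, 0, -0.05, 0], [0, 0, 0, 0, 0, -0.08, 0]],
  ],
)

```text
time_s: 24.13
eef_pos: [0.4538, 0.2281, 0.1445]
tcp_rot: [0.999, 0.044, -0.001, 0.001]
force: [0.7, 0.7, 0.0]
width: 0.998
```

Emit:
move_arm(
  moves=[
    [[0, 0, 0, 0, 0, -0.02, 0], [0, 0, 0, 0, 0, -0.02, 0], [0, 0, 0, 0, 0, -0.02, 0], [0, 0, 0, 0, 0, -0.02, 0]],
  ],
)

```text
time_s: 24.47
eef_pos: [0.454, 0.2286, 0.1637]
tcp_rot: [0.999, 0.044, -0.0, -0.0]
force: [0.2, -0.7, -0.0]
width: 0.997
```

```bash
python3 - <<'E'
from h import *
p,d,W,K=shot('wrist'); s=state(); print(s['time_s'],s['eef_pos'],s['force'],s['width']); top(.0675,.073,.04,'plate'); top(.0635,.0685,.045,'ring edge'); top(.055,.0625,.05,'toroid')
P=cloud(d,W,K)
save(p[20:380,150:560],'w20.png')
p,d,W,K=shot('scene'); P=cloud(d,W,K); m=(P[...,2]>.05)&(P[...,2]<.1)&(np.hypot(P[...,0]-.69,P[...,1]+.112)<.04); print('bottle',P[m].mean(0),P[m][:,2].max())
E
```

```text
24.5167 [0.45381724 0.22835848 0.16326827] [ 0.25032336  0.08793099 -0.39719097] 0.9942003848719821
plate 5519 enc ((454.2471923828125, 228.46072387695312), 27.750701904296875) ell ((454.4322204589844, 228.48716735839844), (54.691532135009766, 55.27167510986328), 23.26369857788086)
tilt,z [-0.0059 -0.0029  0.0701]
ring edge 817 enc ((454.13909912109375, 228.2869110107422), 28.175764083862305) ell ((454.0887145996094, 228.29649353027344), (55.735965728759766, 56.16224670410156), 106.7675552368164)
tilt,z [-0.0103  0.0004  0.067 ]
toroid 2035 enc ((457.8260192871094, 229.81704711914062), 37.464988708496094) ell ((456.31817626953125, 229.2415313720703), (63.95887756347656, 74.160888671875), 100.64411163330078)
tilt,z [-0.0357 -0.0073  0.059 ]
bottle [ 0.68871069 -0.11501169  0.06451017] 0.08674410579084169
```

View pics/w20.png

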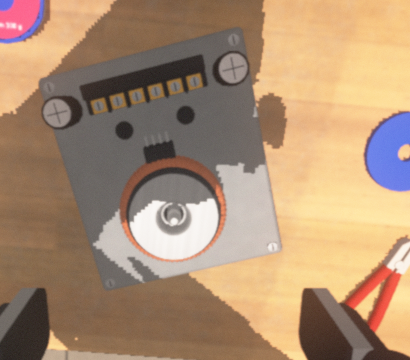

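```bash
python3 -c "from plant import close_job; print(close_job())"
```

```text
the job is handed in; nothing more can be done
None
```

The stack is on the stud in the order you asked: small-hole disc, transformer, wide-hole ring, then the clamping plate with its dished centre down in the ring. It took about 24.5 s. The gripper is open and about 85 mm above the stud tip, touching nothing.

Last checks, with the stud measured at (453.7, 227.7) mm:

| Part | Measured centre (mm) | Top height measured (mm) | Top height expected (mm) |
|---|---|---|---|
| Disc (before the transformer went on) | fit unreliable; looked centred | 37.2 | 36 |
| Transformer (before the ring went on) | (454.0, 228.7) | 60.5 | 60 |
| Ring | (454.1, 228.3) | 67.0 | 66 |
| Plate | (454.3, 228.5) | 70.1 | 69 |

- **Centring:** the transformer, ring and plate lie within about 1 mm of the stud axis.
- **Flatness:** the measured tilt of each part as it was laid, and of the plate at the end, was at most 0.4°, which is within the camera's error. The measured heights run 0.5–1.2 mm high, also within the 2 mm calibration.
- **Transformer direction:** the lead block points at the terminal strip, within about 1–2°.
- **Flux bottle:** it still stands (top at 87 mm).
- **Last transformer fit:** the final fit of the transformer's outline put its centre about 3 mm off. I disregarded it because the lead block was included in the outline and the ring covers most of the top; the earlier fit was within 1 mm.
- **Picture budget:** I viewed 20 pictures against the budget of 14, so I went well over it.

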